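Turn the fired enamel discs and set the kiln programme

TASK

On the two-level board some enamel discs lie with their dark backs up: turn each of those over with the spatula so that every disc lies flat on the board with its orange glazed face up, leaving the one that is already face up where it is, and never touching any disc with the gripper, as the glaze is still soft. Lay the spatula back flat along its cork pad. Set the kiln's programme wheel, rolling it up ridge by ridge, so that the colour at its white pointers is that of the sample tile lying in the black tray; leave the other things on the bench alone.

Things in the scene. Friction and masses are not known exactly. Their poses are not given: they have to be found in the camera images.
- board: Fixed two-level board. Origin on the table under the middle of the step that runs along its own y. Lower grey level: own x -220 to 0 mm, top 6 mm above the table. Upper white level: own x 0 to 150 mm, top 13 mm above the table. Low dark rims along both sides (own y -249 and +249 mm, 22 mm high) and at the far end (26 mm high); no rim at the near edge.
- board_step (a point): Middle of the step's top edge. The step is a 7 mm upright wall facing the robot: it stops a disc that is pushed against it from the lower level, and when the disc's near edge is then lifted the disc pivots on its far rim, stands up and topples over on to the upper level.
- disc_a: Enamelled copper disc, 80 mm across, 10 mm thick, about 130 g; origin at its middle. Own +z points out of the orange glazed face; the back is dark grey. Flat to radius 30 mm, then both faces bevel to a thin rim 4 to 5 mm above what it lies on. Starts glazed face down on the lower level, middle 50 to 70 mm before the step, in one of five lanes (board y -196, -98, 0, 98, 196 mm). May be absent.
- disc_b: Enamelled copper disc, 80 mm across, 10 mm thick, about 130 g; origin at its middle. Own +z points out of the orange glazed face; the back is dark grey. Flat to radius 30 mm, then both faces bevel to a thin rim 4 to 5 mm above what it lies on. Starts glazed face down on the lower level, middle 50 to 70 mm before the step, in one of five lanes (board y -196, -98, 0, 98, 196 mm). May be absent.
- disc_c: Enamelled copper disc, 80 mm across, 10 mm thick, about 130 g; origin at its middle. Own +z points out of the orange glazed face; the back is dark grey. Flat to radius 30 mm, then both faces bevel to a thin rim 4 to 5 mm above what it lies on. Starts glazed face down on the lower level, middle 50 to 70 mm before the step, in one of five lanes (board y -196, -98, 0, 98, 196 mm). May be absent.
- disc_d: Enamelled copper disc, 80 mm across, 10 mm thick, about 130 g; origin at its middle. Own +z points out of the orange glazed face; the back is dark grey. Flat to radius 30 mm, then both faces bevel to a thin rim 4 to 5 mm above what it lies on. Starts glazed face down on the lower level, middle 50 to 70 mm before the step, in one of five lanes (board y -196, -98, 0, 98, 196 mm). May be absent.
- disc_e: Enamelled copper disc, 80 mm across, 10 mm thick, about 130 g; origin at its middle. Own +z points out of the orange glazed face; the back is dark grey. Flat to radius 30 mm, then both faces bevel to a thin rim 4 to 5 mm above what it lies on. This one starts glazed face up in the remaining lane and stays there.
- pad: Fixed cork pad, 270 by 130 by 4 mm, the spatula's place. Origin under its middle, long side along its own x.
- spatula: Steel spatula with raised wooden handle, 195 mm long, 180 g. Origin at the underside's level, right below the grip point; own +x from handle to blade. Handle 22 by 22 mm, own x -95 to 35 mm, centre line at own z 45 mm. Two wire legs under the handle's end (own x -85, y -18 and 18 mm) reach down to own z 0: it stands level by itself on blade and legs. Starts on the pad, blade away from the robot.
- spatula_grip (a point): Middle of the grip on the handle's centre line, close to the balance point: 45 mm above the blade's underside, 100 mm behind the blade's tip.
- spatula_tip (a point): Middle of the blade's front edge, at its underside. The blade is flat, 60 mm wide, 2.5 mm thick, 70 mm long (own x 30 to 100 mm); two wires join it to the handle.
- controller: Fixed grey kiln controller, base 150 by 110 by 50 mm high, with the programme wheel on top. Origin on the table under its middle; its own x points away from the robot, across the wheel.
- wheel_axis (a point): Middle of the programme wheel on its axle, 60 mm above the table; axle along the controller's y. Drum radius 40 mm, width 50 mm, with six grey ridges (8 mm thick, out to radius 56 mm) every 60 degrees and a colour between each two. Black cheeks beside it (31 to 41 mm either side) reach 78 mm above the table, two white pointers at the top 100 mm.
- wheel (a joint): Wheel angle (rad); grows as the top rolls away from the robot (to the controller's +x). At 0 white is at the pointers, with ridges 30 degrees to each side of the top; grey at 1.047, yellow 2.094, red 3.142, green 4.189, blue 5.236. Range -0.3 to 5.8; light friction (0.06 N m), no clicks: it stays where it is left.
- job_tray: Fixed black square tray, 75 mm, 16 mm high, with one sample tile in it: the colour to set. Origin under its middle.
- tile_red: Fixed red sample tile, 52 by 52 by 8 mm, origin under its middle. It lies either in the black tray or in the two-part wooden store tray.
- tile_green: Fixed green sample tile, 52 by 52 by 8 mm, origin under its middle. It lies either in the black tray or in the two-part wooden store tray.
- tile_blue: Fixed blue sample tile, 52 by 52 by 8 mm, origin under its middle. It lies either in the black tray or in the two-part wooden store tray.
- jar_1: Bystander: closed glass jar with a black cap, 52 mm across, 75 mm high; origin under its middle.
- bench_block: Bystander: dark steel block, 60 by 60 by 40 mm high; origin under its middle.
- brush: Bystander: brush lying on the table.
- hammer: Bystander: hammer lying on the table.

How it is judged:
By the outcome, as a careful person would: the job done as asked, in the order asked, and still so for the second after the job is handed in, with the robot touching nothing.
Of disc_a, disc_b, disc_c, disc_d only 3 to 4 are there at a start; the rules pass over those that are not, and their reading is None.
At some moment in a run one of disc_a, disc_b, disc_c, disc_d may be knocked a few centimetres aside while the robot is not near it.
Once in a run the grip may slacken for a moment while it holds something.
It also fails if it takes over 210 s, if anything falls off the work surface, if the arm or the gripper's body presses on something with over 40 N, if the wrist force passes 120 N, or if a joint passes its speed limit or range.

ROBOT

A 7-joint arm with a two-finger parallel gripper is mounted at the origin on the work surface. World frame = base frame: x ahead of the robot, y to its left, z up, the work surface at z = 0. Lengths are in m, angles in rad, forces in N, time in s.
With the tool pointing down it reaches from about 0.4 to 0.85 m from the base axis. Payload 10.4 kg.
Tool frame: the origin (TCP) lies on the centre line of the jaws, within the pads' length; the fingertips stand 22 mm ahead of it and the grasp point (between the pads) lies 3 mm ahead of it; z points along the fingers, y is the line along which they close (so a half turn about z gives the same grasp; the last joint's range is limited). The gripper opens to 87 mm and grips with 3 to 60 N. Pads are 19 mm wide; open, the fingers measure 117 mm over their backs; the gripper's body (75 mm by 190 mm) begins 51 mm behind the grasp point.
Start: joints at [-0.023, 0.332, -0.065, 1.46, 0.022, 1.35, -0.088], TCP at [0.625, 0, 0.222] pointing down, gripper open.
Joint ranges: [-2.6, 2.6], [-0.5, 2.12], [-1.47, 1.34], [0.16, 2.42], [-1.27, 4.41], [0.06, 2.06], [-2.6, 2.6]. Speed limits (rad/s): [2.22, 2.22, 2.79, 2.79, 3.14, 3.14, 3.14].

INTERFACE

Orientations are given as a unit quaternion [x, y, z, w].
In Python, from bench import r gives the robot as it stands.
- The arm moves only by the tool jog_arm, called by a JSON object that holds its "op" and its "data", one argument or row to a line. Schema: {"type":"object","properties":{"deltas":{"type":"array","items":{"type":"array","items":{"type":"number"},"minItems":5,"maxItems":5},"minItems":1,"maxItems":12},"grip_n":{"type":"number"},"only":{"type":"string"},"quiet":{"type":"boolean"},"lines":{"type":"string"}},"required":["deltas"],"additionalProperties":false}. deltas is a list of rows, 1 to 12 of them, each of 5 numbers: dx, dy, dz in units of 50 mm, then a turn about the tool's z in units of 0.1 rad, then the finger opening in m; each row is the pose to reach, as a shift and turn from the pose commanded when the call began, along the tool's axes at that moment; what a row does not reach only later rows make up. A row lasts 1/10 s, in which the tool goes at most 0.05 m and 0.15 rad, less where a joint would pass 70% of its speed; a pose out of reach is approached as far as the arm can. The fingers move at their own pace and stop on an object; grip_n is the grip in N (left out, the last holds). Time passes only in rows, so rows that do not move let the fingers close. The tool returns the time, the measured TCP pose, the force, the opening and the grip force at its end. only (a regular expression) keeps the lines of the reply that match it, lines (a string "A,B") keeps lines A to B, and quiet returns only ok. Input that does not fit is refused with a message, and nothing moves.
- r.read_state(): the state, without advancing time (a new reading comes with each control period).
- r.camera(name): name is "scene" or "side" or "wrist"; returns a dict with "img" (400x640x3 uint8, red, green, blue), "fx", "fy", "cx", "cy" (pixels), "pose" (4x4, takes a point from camera to world coordinates). Camera axes: x right, y down, z forward; pixel columns grow to the right and rows downward; lengths in m; the calibration is good to about 2 mm. The wrist camera is an equidistant fisheye: a pixel r from the principal point sees the ray r / f radians off the axis. A picture is of the moment at which its call begins. There is no depth.
- r.close_job(): hands the job in; it is judged then, once.
The state is a dict: "time": time; "joint_positions": joint angles; "joint_vel": joint speeds; "joint_torque": joint torques, N m; "ee_pos": TCP position; "eef_rot": TCP orientation; "ft_force": force on the tool from outside, world axes, zero at the start; "torque": the same for the moment, N m; "width": finger opening in m; "grip_force": force on a finger pad.
Only numpy, scipy, OpenCV 4.12 (cv2) and the standard library are available. Lean on these libraries where they do the work, as an engineer would, in place of code of your own. Each camera call takes 0.05 s, during which the arm holds its last target. There are 200 camera calls.

## Working session

There is one attempt and no reset: what is moved stays moved. The work goes in short steps, Python scripts to look and compute and a tool call to move; the robot and the scene stay as the last step left them, time stands still between calls to the robot, and variables do not carry over. Pictures are saved under pics/ and viewed, at most 14 in all, crops included, and the job is handed in when it is done.

```bash
ls; mkdir -p pics
```

Run:
```python
from bench import r
import cv2,numpy as np
np.set_printoptions(precision=4,suppress=True)
for n in("scene","side"):
    c=r.camera(n);cv2.imwrite(f"pics/{n}0.png",c["img"][:,:,::-1]);print(n,c["fx"],c["fy"],c["cx"],c["cy"]);print(c["pose"])
s=r.read_state();print(s["ee_pos"],s["eef_rot"],s["ft_force"],s["time"],s["width"])
```

```text
bench.py
pics
scene 397.810374837028 397.810374837028 323.67308478988025 193.90746223769452
[[-0.5435  0.6292 -0.5557  1.3085]
 [ 0.8392  0.4216 -0.3434  0.5199]
 [ 0.0182 -0.653  -0.7571  1.1845]
 [ 0.      0.      0.      1.    ]]
side 423.9049975952266 423.9049975952266 321.4485276590505 198.62229442363147
[[ 0.9849 -0.1112  0.1325  0.3254]
 [-0.173  -0.6392  0.7493 -0.9964]
 [ 0.0014 -0.761  -0.6488  0.9019]
 [ 0.      0.      0.      1.    ]]
[ 0.6247 -0.      0.221 ] [ 0.7071  0.7071 -0.0005 -0.0004] [-1.3321 -0.7067 -0.7574] 0.1 0.08680106869586672
```

View pics/scene0.png

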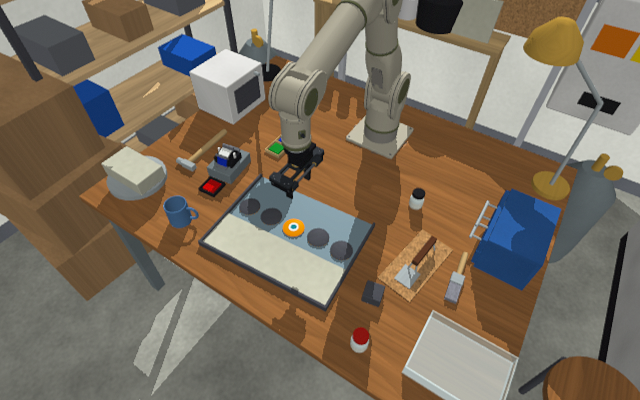

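View pics/side0.png

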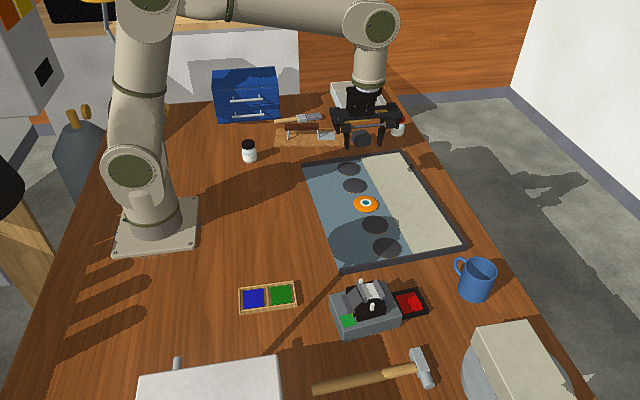

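The tile in the black tray is red. There are four dark discs, and the orange one is in the middle lane. Next I'll enlarge for measuring.

Create h.py:
```python
import cv2,numpy as np
from bench import r
np.set_printoptions(precision=4,suppress=True)
def ray(c,u,v):
    if c.get("fish"):
        d=np.array([(u-c["cx"])/c["fx"],(v-c["cy"])/c["fy"]]);t=np.hypot(*d);k=np.r_[d/t*np.sin(t),np.cos(t)] if t>0 else np.array([0,0,1.])
    else: k=np.array([(u-c["cx"])/c["fx"],(v-c["cy"])/c["fy"],1])
    P=c["pose"];k=P[:3,:3]@k;return P[:3,3],k/np.linalg.norm(k)
def atz(c,u,v,z):
    o,d=ray(c,u,v);return o+d*(z-o[2])/d[2]
def tri(*obs):
    A=0;b=0
    for c,u,v in obs:
        o,d=ray(c,u,v);M=np.eye(3)-np.outer(d,d);A=A+M;b=b+M@o
    p=np.linalg.solve(A,b);e=[np.linalg.norm(np.cross(p-ray(*q)[0],ray(*q)[1])) for q in obs];return p,np.max(e)
def proj(c,p):
    q=c["pose"][:3,:3].T@(np.asarray(p)-c["pose"][:3,3]);
    if c.get("fish"):
        n=np.hypot(q[0],q[1]);t=np.arctan2(n,q[2]);return np.array([c["cx"]+c["fx"]*t*q[0]/n,c["cy"]+c["fy"]*t*q[1]/n])
    return np.array([c["cx"]+c["fx"]*q[0]/q[2],c["cy"]+c["fy"]*q[1]/q[2]])
def cam(n):
    c=r.camera(n);c["pose"]=np.array(c["pose"]);c["fish"]=n=="wrist";return c
def crop(c,x0,y0,x1,y1,k,name,grid=10):
    im=cv2.resize(c["img"][y0:y1,x0:x1,::-1],None,fx=k,fy=k,interpolation=cv2.INTER_CUBIC)
    for x in range(-(-x0//grid)*grid,x1,grid): cv2.putText(im,str(x),(int((x-x0+.5)*k),8),0,.3,(0,255,255));cv2.line(im,(int((x-x0+.5)*k),10),(int((x-x0+.5)*k),16),(0,255,255))
    for y in range(-(-y0//grid)*grid,y1,grid): cv2.putText(im,str(y),(0,int((y-y0+.5)*k)),0,.3,(0,255,255));cv2.line(im,(20,int((y-y0+.5)*k)),(26,int((y-y0+.5)*k)),(0,255,255))
    if name: cv2.imwrite(f"pics/{name}.png",im)
    return im
```

Run:
```python
from h import *
c=cam("scene");d=cam("side")
crop(c,195,170,385,310,4,"bs")
crop(d,295,145,475,275,4,"bd")
a=crop(c,375,225,475,305,4,None);b=crop(d,265,105,365,155,4,None);e=crop(d,325,270,435,340,3.5,None);f=crop(c,195,140,255,200,4,None)
W=np.zeros((600,800,3),np.uint8)
W[:320,:400]=a;W[:200,400:800]=b;W[320:320+e.shape[0],:e.shape[1]]=e;W[320:560,400:640]=f
cv2.imwrite("pics/mix.png",W)
```

```text
(no output)
```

View pics/bs.png

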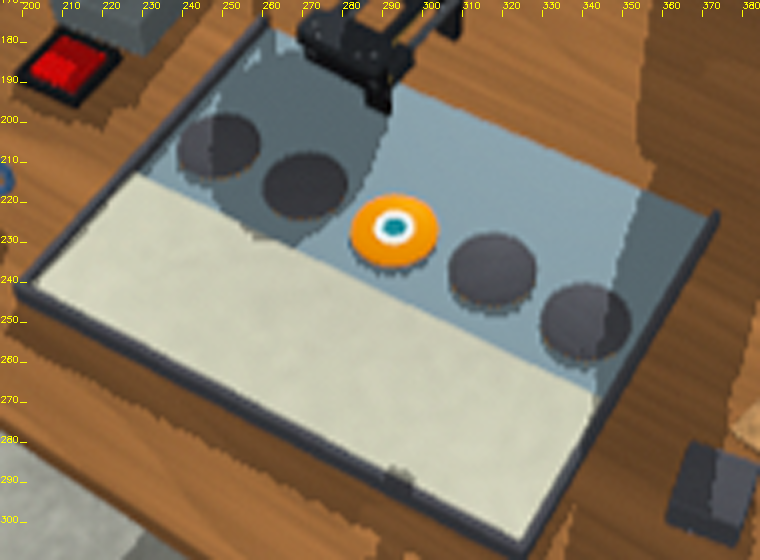

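View pics/bd.png

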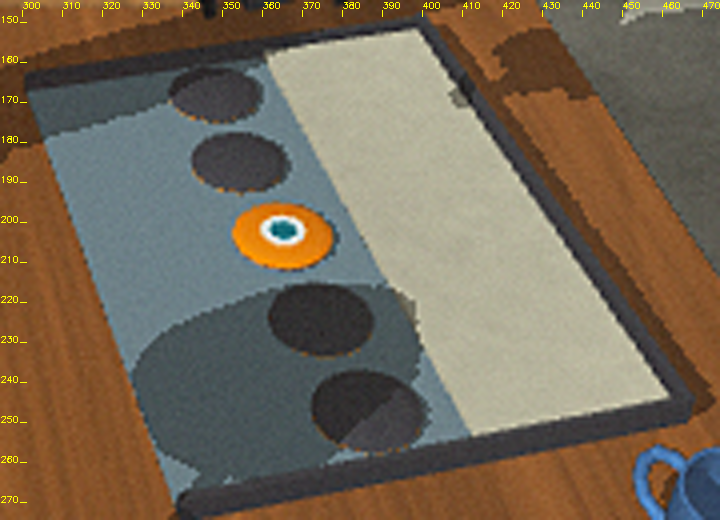

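View pics/mix.png

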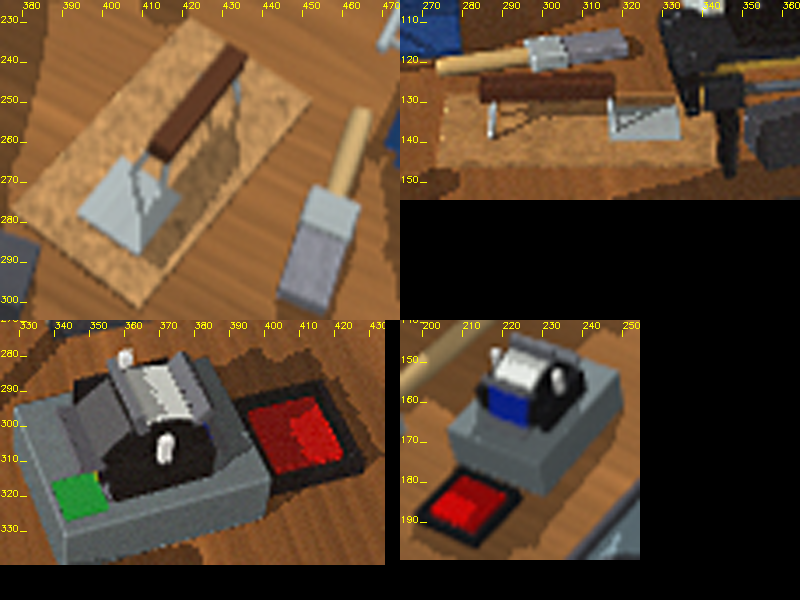

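Five discs sit in the lanes and the wheel is near white (0). The spatula lies on its pad with the blade away from the robot. Next: triangulate.

Create m.py:
```python
from h import *
c=cam("scene");d=cam("side")
S=lambda x,y:(c,195+x/4-.5,170+y/4-.5)
D=lambda x,y:(d,295+x/4-.5,145+y/4-.5)
print("discs",[ (p.round(4),round(e,4)) for p,e in [tri(S(*a),D(*b)) for a,b in zip([(219,146),(305,186),(394,230),(492,271),(586,322)],[(369,411),(321,320),(284,235),(240,161),(216,95)])]])
for n,o in [("stepL",S(137,175)),("stepR",S(597,397)),("stepRd",D(265,52)),("stepLd",D(470,436)),]: print(n,atz(*o,.013))
for n,o in [("nearL",D(183,487)),("nearR",D(30,90)),("nearRs",S(712,225))]: print(n,atz(*o,.006))
a=lambda x,y:(c,375+x/4-.5,225+y/4-.5)
b=lambda x,y:(d,265+(x-400)/4-.5,105+y/4-.5)
print("handle near",tri(a(233,50),b(482,86)));print("handle far",tri(a(160,150),b(615,86)))
print("tip",tri(a(108,233),b(680,123)))
print("pad corners",[atz(*a(*q),.004) for q in[(12,205),(140,305),(310,100),(195,20)]])
f=lambda x,y:(c,195+(x-400)/4-.5,140+(y-320)/4-.5)
e=lambda x,y:(d,325+x/3.5-.5,270+(y-320)/3.5-.5)
pl=tri(f(493,355),e(165,440));pr=tri(f(558,372),e(125,355));print("ptrs",pl,pr)
pl=tri(f(493,355),e(125,355));pr=tri(f(558,372),e(165,440));print("ptrs swapped",pl,pr)
print("base top corners",[atz(*e(*q),.05) for q in[(12,408),(62,540),(268,492)]])
```

```bash
python3 m.py
```

```text
discs [(array([ 0.6544, -0.212 ,  0.0123]), np.float64(0.001)), (array([ 0.6462, -0.1156,  0.0116]), np.float64(0.0015)), (array([ 0.6424, -0.0172,  0.013 ]), np.float64(0.0011)), (array([0.63  , 0.0813, 0.0125]), np.float64(0.0014)), (array([0.6301, 0.178 , 0.0117]), np.float64(0.0002))]
stepL [ 0.7245 -0.2527  0.013 ]
stepR [0.6892 0.2245 0.013 ]
stepRd [0.6882 0.2333 0.013 ]
stepLd [ 0.7163 -0.2472  0.013 ]
nearL [ 0.5097 -0.2523  0.006 ]
nearR [0.4701 0.2215 0.006 ]
nearRs [0.4733 0.2182 0.006 ]
handle near (array([0.435 , 0.4275, 0.0563]), np.float64(0.0006888442209761968))
handle far (array([0.5608, 0.4152, 0.052 ]), np.float64(0.001357108910470089))
tip (array([0.6257, 0.4085, 0.0067]), np.float64(8.569934888675005e-05))
pad corners [array([0.6449, 0.3299, 0.004 ]), array([0.6679, 0.4575, 0.004 ]), array([0.4075, 0.5006, 0.004 ]), array([0.3836, 0.3808, 0.004 ])]
ptrs (array([ 0.541 , -0.4514,  0.0982]), np.float64(0.003715132238124885)) (array([ 0.5289, -0.3803,  0.1015]), np.float64(0.0006513108344551609))
ptrs swapped (array([ 0.5419, -0.4165,  0.129 ]), np.float64(0.025102391712095357)) (array([ 0.5279, -0.4158,  0.0702]), np.float64(0.02224973314939412))
base top corners [array([ 0.4524, -0.372 ,  0.05  ]), array([ 0.465 , -0.4796,  0.05  ]), array([ 0.6074, -0.4681,  0.05  ])]
```

Units first: shifts go in units of 50 mm and turns go in units of 0.1 rad. So 0.418 m is 8.36, -0.098 m is -1.96, -0.3 rad is -3.

{"op": "jog_arm", "data": {
  "deltas": [
    [1, -0.2, 0, -1.5, 0.087],
    [2, -0.4, 0, -3, 0.087],
    [8.36, -1.96, 0, -14.7, 0.087],
    [8.36, -1.96, 0, -14.7, 0.087],
    [8.36, -1.96, 0, -14.7, 0.087],
    [8.36, -1.96, 0, -14.7, 0.087],
    [8.36, -1.96, 0, -14.7, 0.087],
    [8.36, -1.96, 0, -14.7, 0.087],
    [8.36, -1.96, 0, -14.7, 0.087],
    [8.36, -1.96, 0, -14.7, 0.087],
    [8.36, -1.96, 0, -14.7, 0.087],
    [8.36, -1.96, 0, -14.7, 0.087]
  ],
  "grip_n": 60
}}

```text
time: 1.5
ee_pos: [0.5276, 0.4172, 0.2216]
eef_rot: [0.053, 0.999, -0.0, 0.0]
ft_force: [-0.2, -0.4, 0.4]
width: 0.0867
grip_force: 0.0
```

Run:
```python
from h import *
s=r.read_state();print(s["time"],s["ee_pos"],s["eef_rot"],s["joint_positions"],s["ft_force"])
w=cam("wrist");print(w["fx"],w["cx"],w["cy"]);print(w["pose"])
for p in [(.527,.418,.049),(.435,.4275,.049),(.561,.415,.049),(.626,.4085,.004)]: print(proj(w,p))
crop(w,120,0,520,400,1.5,"w1",20)
c=cam("scene");np.save("pics/sc.npy",c["img"])
```

```text
1.5 [0.5276 0.4172 0.2216] [ 0.0528  0.9986 -0.0003  0.0001] [-0.4249  0.4763 -0.4517  1.2991  0.2046  1.4115  0.6003] [-0.1938 -0.4021  0.4179]
309.70691628693146 318.0059305405436 204.3051324463095
[[ 0.1045  0.963   0.2482  0.4601]
 [ 0.9945 -0.1012 -0.0261  0.4236]
 [-0.      0.2496 -0.9684  0.3837]
 [ 0.      0.      0.      1.    ]]
[319.296  187.4371]
[319.1843 102.7056]
[319.7699 217.1223]
[319.7463 254.1898]
```

View pics/w1.png

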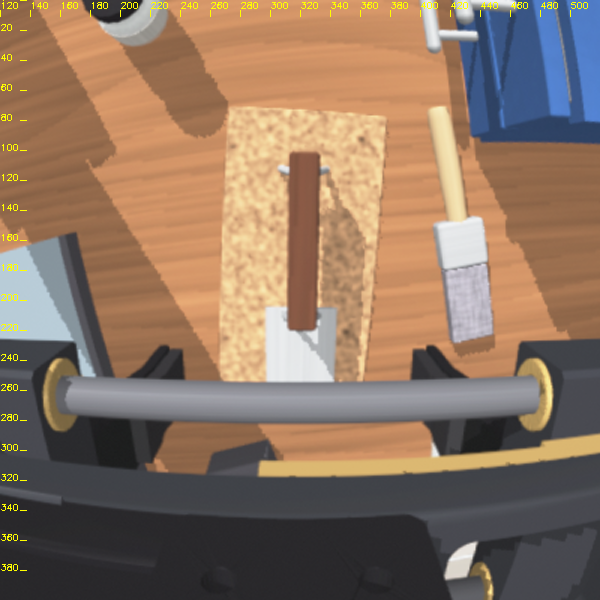

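The handle is centred around u≈322 and spans v≈101–219, so the measurement holds to about 3 mm (y≈0.420). Grasping now.

To row units: 0.003 m is 0.06, 0.169 m is 3.38.

{"op": "jog_arm", "data": {
  "deltas": [
    [0, 0.06, 0.8, 0, 0.087],
    [0, 0.06, 1.6, 0, 0.087],
    [0, 0.06, 2.2, 0, 0.087],
    [0, 0.06, 2.8, 0, 0.087],
    [0, 0.06, 3.2, 0, 0.087],
    [0, 0.06, 3.38, 0, 0.087],
    [0, 0.06, 3.38, 0, 0],
    [0, 0.06, 3.38, 0, 0],
    [0, 0.06, 3.38, 0, 0],
    [0, 0.06, 3.38, 0, 0],
    [0, 0.06, 3.38, 0, 0],
    [0, 0.06, 3.38, 0, 0]
  ],
  "grip_n": 50
}}

```text
time: 2.8
ee_pos: [0.5274, 0.4211, 0.0531]
eef_rot: [0.05, 0.999, 0.0, 0.0]
ft_force: [-0.0, 0.3, -0.6]
width: 0.0468
grip_force: 0.0
```

{"op": "jog_arm", "data": {
  "deltas": [
    [0, 0, 0, 0, 0],
    [0, 0, 0, 0, 0],
    [0, 0, -0.4, 0, 0],
    [0, 0, -1, 0, 0],
    [0, 0, -1.6, 0, 0]
  ],
  "grip_n": 50
}}

```text
time: 3.3
ee_pos: [0.527, 0.4208, 0.1333]
eef_rot: [0.05, 0.999, -0.0, -0.0]
ft_force: [0.6, 0.6, 0.2]
width: 0.0069
grip_force: 0.0
```

Run:
```python
from h import *
# board frame fit & dark disc detection
c=cam("scene");im=c["img"].astype(int)
for q in [(250,207),(271,216),(318,237),(342,250),(300,215),(250,220),(335,215),(360,225)]: print(q,im[q[1],q[0]])
```

```text
(250, 207) [53 54 59]
(271, 216) [52 54 58]
(318, 237) [80 82 89]
(342, 250) [81 82 89]
(300, 215) [135 159 169]
(250, 220) [ 85 101 107]
(335, 215) [139 163 173]
(360, 225) [ 95 112 120]
```

The fingers hadn't closed before the lift, so I'll reopen and redo the grasp.

{"op": "jog_arm", "data": {
  "deltas": [
    [0, 0, 0, 0, 0.06],
    [0, 0, 0, 0, 0.06],
    [0, 0, 0, 0, 0.06],
    [0, 0, 0, 0, 0.06],
    [0, 0, 0, 0, 0.06],
    [0, 0, 0, 0, 0.06],
    [0, 0, 0, 0, 0.06],
    [0, 0, 0, 0, 0.06],
    [0, 0, 0, 0, 0.06]
  ]
}}

```text
time: 4.25
ee_pos: [0.5274, 0.421, 0.1328]
eef_rot: [0.05, 0.999, 0.0, 0.0]
ft_force: [-0.3, 0.5, 0.3]
width: 0.0591
grip_force: 0.0
```

{"op": "jog_arm", "data": {
  "deltas": [
    [0, 0, 0.8, 0, 0.06],
    [0, 0, 1.4, 0, 0.06],
    [0, 0, 1.62, 0, 0.06],
    [0, 0, 1.62, 0, 0.0],
    [0, 0, 1.62, 0, 0.0],
    [0, 0, 1.62, 0, 0.0],
    [0, 0, 1.62, 0, 0.0],
    [0, 0, 1.62, 0, 0.0],
    [0, 0, 1.62, 0, 0.0],
    [0, 0, 1.62, 0, 0.0],
    [0, 0, 1.62, 0, 0.0],
    [0, 0, 1.62, 0, 0.0]
  ],
  "grip_n": 50
}}

```text
time: 5.45
ee_pos: [0.5275, 0.4211, 0.0523]
eef_rot: [0.05, 0.999, 0.0, 0.0]
ft_force: [-1.0, -1.4, 5.7]
width: 0.0212
grip_force: 49.9
```

Add to h.py:
```python
from scipy.spatial.transform import Rotation as Ro
B=np.array([0.704,-0.013]);YAW=0.066
def b2w(x,y): return B+np.array([[np.cos(YAW),-np.sin(YAW)],[np.sin(YAW),np.cos(YAW)]])@[x,y]
def w2b(p): return np.array([[np.cos(YAW),np.sin(YAW)],[-np.sin(YAW),np.cos(YAW)]])@(np.asarray(p)[:2]-B)
def go(p,yaw):
    s=r.read_state();R=Ro.from_quat(s["eef_rot"]).as_matrix()
    cy=np.arctan2(-R[1,0],-R[0,0]);d=R.T@(np.asarray(p)-s["ee_pos"]);print("go",d.round(4),"turn",round(-(yaw-cy),4),"curyaw",round(cy,4))
def discs(c,show=True):
    im=c["img"].astype(int);m=im.max(2);out=[]
    poly=np.array([proj(c,[*b2w(*q),.01]) for q in[(-215,-240),(-215,240),(145,240),(145,-240)] for q in [np.array(q)/1000]]).astype(np.int32)
    M=np.zeros(m.shape,np.uint8);cv2.fillPoly(M,[poly],1)
    dark=((m<98)&(im[...,2]-im[...,0]<13)&(M>0)).astype(np.uint8)
    org=((im[...,0]-im[...,2]>90)&(im[...,0]>90)&(M>0)).astype(np.uint8)
    for nm,k in(("dark",dark),("orange",org)):
        n,l,st,ce=cv2.connectedComponentsWithStats(cv2.morphologyEx(k,cv2.MORPH_OPEN,np.ones((3,3),np.uint8)))
        for i in range(1,n):
            if st[i,4]>60: out.append((nm,int(st[i,4]),(w2b(atz(c,*ce[i],.013))*1000).round(0)))
    for o in out: print(*o)
```

```text
(no output)
```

{"op": "jog_arm", "data": {
  "deltas": [
    [0, 0, -0.4, 0, 0],
    [0, 0, -1.2, 0, 0],
    [0, 0, -2, 0, 0],
    [0, 0, -2, 0, 0]
  ]
}}

```text
time: 5.85
ee_pos: [0.5291, 0.4231, 0.1578]
eef_rot: [0.05, 0.999, 0.003, 0.003]
ft_force: [0.5, 0.8, -1.2]
width: 0.0212
grip_force: 49.9
```

Run:
```python
from h import *
go([*b2w(-.29,.196),.15],YAW)
c=cam("scene");print("scene");discs(c)
d=cam("side");print("side");discs(d)
w=cam("wrist");crop(w,200,80,440,280,2.5,"w2",20)
s=r.read_state();print(s["ee_pos"],s["width"],s["grip_force"])
for p in [(.0,.0,.0)]:pass
R=Ro.from_quat(s["eef_rot"]).as_matrix()
for q in [(-.1,0,.048),(-.1,.03,.048),(-.1,-.03,.048)]: print(proj(w,s["ee_pos"]+R@np.array(q)))
```

```text
go [ 0.1007 -0.2712  0.0054] turn -0.1669 curyaw -0.1009
scene
dark 265 [ -60. -193.]
dark 286 [-61. -97.]
dark 291 [-65. 101.]
dark 319 [-57. 196.]
orange 247 [-59.   1.]
side
dark 244 [-61. 197.]
dark 277 [-68.  99.]
dark 401 [-66. -98.]
dark 471 [ -65. -195.]
orange 253 [-64.  -2.]
[0.5269 0.4206 0.1506] 0.021255947911430637 49.93297755718231
[317.7564 333.3028]
[353.0594 332.7455]
[282.4406 332.7794]
```

View pics/w2.png

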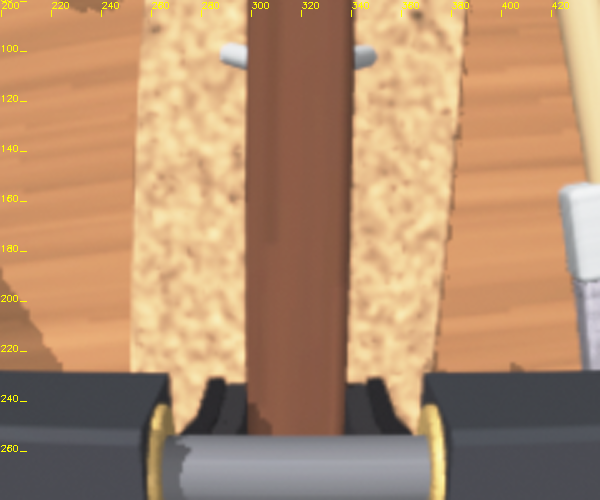

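To row units: -0.262 m is -5.24, -0.15 m is -3, -0.167 rad is -1.67.

{"op": "jog_arm", "data": {
  "deltas": [
    [0.1, -0.6, 0, -0.2, 0],
    [0.24, -1.4, 0, -0.5, 0],
    [0.4, -2.2, 0, -0.8, 0],
    [0.56, -3, 0, -1.1, 0],
    [0.7, -3.8, 0, -1.4, 0],
    [0.84, -4.6, 0, -1.6, 0],
    [0.93, -5.1, 0, -1.67, 0],
    [0.93, -5.24, 0, -1.67, 0],
    [0.93, -5.24, 0, -1.67, 0],
    [0.93, -5.24, 0, -1.67, 0]
  ]
}}

```text
time: 7.0
ee_pos: [0.4545, 0.166, 0.1512]
eef_rot: [-0.034, 0.999, 0.0, -0.0]
ft_force: [-0.5, 0.7, -1.9]
width: 0.0214
grip_force: 49.9
```

Run:
```python
from h import *
go([*b2w(-.235,.196),.056],YAW)
c=cam("side");s=r.read_state();R=Ro.from_quat(s["eef_rot"]).as_matrix()
for q in [(-.1,0,.048),(-.1,.03,.048),(-.1,-.03,.048),(-.03,-.03,.048)]: print(proj(c,s["ee_pos"]+R@np.array(q)))
crop(c,285,80,425,220,4,"s2")
```

```text
go [-0.0022  0.0009  0.0952] turn 0.001 curyaw 0.067
[327.984  149.4479]
[325.7808 144.6583]
[330.2567 154.3888]
[309.6085 157.2619]
```

View pics/s2.png

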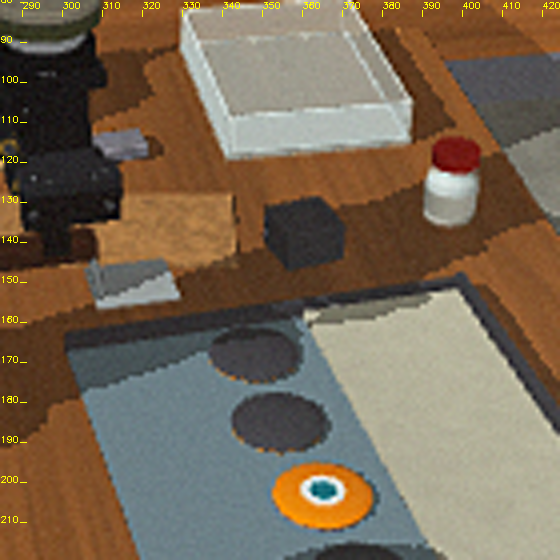

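The blade corners sit where predicted, so the spatula is held level. Lowering.

To row units: 0.0965 m is 1.93, 0.0945 m is 1.89.

{"op": "jog_arm", "data": {
  "deltas": [
    [0, 0, 0.6, 0, 0],
    [0, 0, 1.2, 0, 0],
    [0, 0, 1.6, 0, 0],
    [0, 0, 1.8, 0, 0],
    [0, 0, 1.89, 0, 0],
    [0, 0, 1.93, 0, 0],
    [0, 0, 1.93, 0, 0],
    [0, 0, 1.93, 0, 0]
  ]
}}

```text
time: 7.85
ee_pos: [0.4553, 0.1653, 0.0561]
eef_rot: [-0.033, 0.999, 0.0, 0.001]
ft_force: [-0.0, -0.5, -2.0]
width: 0.0213
grip_force: 49.9
```

{"op": "jog_arm", "data": {
  "deltas": [
    [-0.3, 0, 0, 0, 0],
    [-0.6, 0, 0, 0, 0],
    [-0.8, 0, 0, 0, 0],
    [-0.9, 0, 0, 0, 0],
    [-1, 0, 0, 0, 0],
    [-1.06, 0, 0, 0, 0],
    [-1.12, 0, 0, 0, 0],
    [-1.12, 0, 0, 0, 0]
  ]
}}

```text
time: 8.65
ee_pos: [0.5107, 0.1687, 0.0553]
eef_rot: [-0.033, 0.999, 0.0, 0.0]
ft_force: [-0.9, -0.3, -3.5]
width: 0.021
grip_force: 49.9
```

Run:
```python
from h import *
s=r.read_state();print(w2b(s["ee_pos"])*1000)
discs(cam("scene"))
```

```text
[-180.8523  194.0746]
dark 268 [ -60. -193.]
dark 290 [-62. -98.]
dark 80 [-193.  183.]
dark 300 [-65. 101.]
dark 330 [-42. 199.]
orange 247 [-59.   1.]
```

To row units: -0.008 m is -0.16, -0.006 m is -0.12.

{"op": "jog_arm", "data": {
  "deltas": [
    [0.12, 0, 0, 0, 0],
    [0.12, 0, 0.02, 0, 0],
    [0, 0, 0.02, 0, 0],
    [-0.06, 0, 0.02, 0, 0],
    [-0.12, 0, 0.02, 0, 0],
    [-0.16, 0, 0.02, 0, 0],
    [-0.16, 0, 0.02, 0, 0]
  ]
}}

```text
time: 9.4
ee_pos: [0.5189, 0.1694, 0.0543]
eef_rot: [-0.033, 0.999, 0.0, 0.0]
ft_force: [-0.2, 0.5, -0.3]
width: 0.0208
grip_force: 49.9
```

Run:
```python
from h import *
s=r.read_state();print(w2b(s["ee_pos"])*1000,s["ee_pos"])
c=cam("scene");discs(c)
```

```text
[-172.6367  194.2198] [0.5189 0.1694 0.0543]
dark 265 [ -60. -193.]
dark 287 [-61. -97.]
dark 107 [-190.  182.]
dark 298 [-65. 101.]
dark 330 [-37. 198.]
orange 247 [-59.   1.]
```

To row units: -0.05 m is -1, -0.046 m is -0.92.

{"op": "jog_arm", "data": {
  "deltas": [
    [-0.06, 0, 0, 0, 0],
    [-0.06, 0, -0.1, 0, 0],
    [-0.1, 0, -0.2, 0, 0],
    [-0.14, 0, -0.34, 0, 0],
    [-0.2, 0, -0.44, 0, 0],
    [-0.28, 0, -0.6, 0, 0],
    [-0.38, 0, -0.74, 0, 0],
    [-0.5, 0, -0.84, 0, 0],
    [-0.62, 0, -0.92, 0, 0],
    [-0.76, 0, -1, 0, 0],
    [-0.76, 0, -1, 0, 0]
  ]
}}

```text
time: 10.55
ee_pos: [0.5577, 0.1718, 0.1047]
eef_rot: [-0.033, 0.999, 0.0, 0.001]
ft_force: [-0.1, 0.2, -2.6]
width: 0.021
grip_force: 50.0
```

Run:
```python
from h import *
s=r.read_state();print(w2b(s["ee_pos"])*1000,s["ee_pos"])
c=cam("side");crop(c,300,100,440,205,5,"s3")
```

```text
[-133.7925  194.0476] [0.5577 0.1718 0.1047]
```

View pics/s3.png

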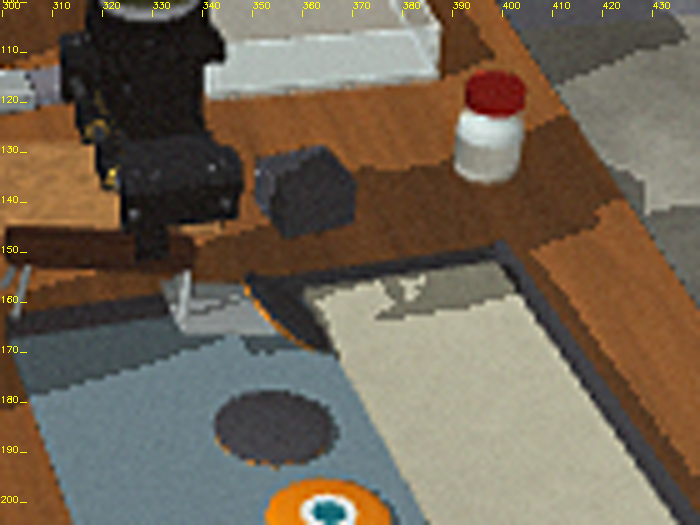

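The disc is leaning on the blade tip at about 60°, as planned. Pushing it over.

To row units: -0.055 m is -1.1, -0.05 m is -1.

{"op": "jog_arm", "data": {
  "deltas": [
    [-0.14, 0, -0.04, 0, 0],
    [-0.28, 0, -0.06, 0, 0],
    [-0.42, 0, -0.06, 0, 0],
    [-0.56, 0, -0.06, 0, 0],
    [-0.7, 0, -0.06, 0, 0],
    [-0.84, 0, -0.04, 0, 0],
    [-1, 0, -0.02, 0, 0],
    [-1.1, 0, 0, 0, 0],
    [-1.1, 0, 0, 0, 0],
    [-0.6, 0, -0.4, 0, 0],
    [0.2, 0, -0.9, 0, 0],
    [0.9, 0, -0.9, 0, 0]
  ]
}}

```text
time: 11.8
ee_pos: [0.5115, 0.1697, 0.1521]
eef_rot: [-0.033, 0.999, 0.001, 0.002]
ft_force: [0.0, 0.7, -0.9]
width: 0.0209
grip_force: 50.0
```

Run:
```python
from h import *
s=r.read_state();print(w2b(s["ee_pos"])*1000,s["ee_pos"])
for n in("scene","side"): discs(cam(n))
go([*b2w(-.235,.098),.15],YAW)
```

```text
[-180.006   194.9808] [0.5115 0.1697 0.1521]
dark 265 [ -60. -193.]
dark 289 [-62. -98.]
dark 295 [-65. 101.]
orange 246 [-59.   1.]
orange 315 [ 20. 194.]
dark 277 [-69.  99.]
dark 399 [-66. -99.]
dark 477 [ -65. -195.]
orange 182 [ 22. 202.]
orange 255 [-64.  -2.]
go [ 0.0517 -0.0966  0.    ] turn 0.0024 curyaw 0.0684
```

Disc 1 shows orange on the upper level. On to lane +98.

{"op": "jog_arm", "data": {
  "deltas": [
    [0.6, 0, 0, 0, 0],
    [1, -0.6, 0, 0, 0],
    [1.04, -1.4, 0, 0, 0],
    [1.04, -1.9, 0.2, 0, 0],
    [1.04, -1.94, 0.8, 0, 0],
    [1.04, -1.94, 1.4, 0, 0],
    [1.04, -1.94, 1.7, 0, 0],
    [1.04, -1.94, 1.84, 0, 0],
    [1.04, -1.94, 1.91, 0, 0],
    [1.04, -1.94, 1.91, 0, 0],
    [1.04, -1.94, 1.91, 0, 0]
  ]
}}

```text
time: 13.0
ee_pos: [0.4669, 0.0688, 0.0547]
eef_rot: [-0.033, 0.999, 0.0, 0.001]
ft_force: [-1.3, -0.2, 0.5]
width: 0.021
grip_force: 50.0
```

Run:
```python
from h import *
s=r.read_state();print(w2b(s["ee_pos"])*1000,s["ee_pos"])
discs(cam("scene"));discs(cam("side"));go([*b2w(-.172,.098),.0542],YAW)
```

```text
[-231.1557   97.2199] [0.4669 0.0688 0.0547]
dark 264 [ -60. -194.]
dark 288 [-62. -97.]
dark 291 [-65. 100.]
orange 247 [-59.   1.]
orange 293 [ 21. 195.]
dark 352 [-186.  190.]
dark 291 [-69. 100.]
dark 403 [-66. -99.]
dark 472 [ -65. -195.]
orange 152 [ 21. 198.]
orange 255 [-64.  -2.]
go [-0.0592  0.0008  0.0005] turn 0.0003 curyaw 0.0663
```

To row units: -0.062 m is -1.24, -0.06 m is -1.2.

{"op": "jog_arm", "data": {
  "deltas": [
    [-0.24, 0, 0.01, 0, 0],
    [-0.48, 0, 0.01, 0, 0],
    [-0.64, 0, 0.01, 0, 0],
    [-0.76, 0, 0.01, 0, 0],
    [-0.88, 0, 0.01, 0, 0],
    [-0.98, 0, 0.01, 0, 0],
    [-1.08, 0, 0.01, 0, 0],
    [-1.16, 0, 0.01, 0, 0],
    [-1.2, 0, 0.01, 0, 0],
    [-1.24, 0, 0.01, 0, 0],
    [-1.24, 0, 0.01, 0, 0]
  ]
}}

```text
time: 14.2
ee_pos: [0.528, 0.073, 0.0546]
eef_rot: [-0.033, 0.999, -0.0, -0.0]
ft_force: [-8.8, -0.8, 15.6]
width: 0.0213
grip_force: 50.0
```

Run:
```python
from h import *
s=r.read_state();print(w2b(s["ee_pos"])*1000,s["ee_pos"])
discs(cam("scene"))
```

```text
[-169.9137   97.4066] [0.528  0.073  0.0546]
dark 267 [ -60. -193.]
dark 61 [-184.   75.]
dark 290 [-62. -98.]
dark 306 [-36. 100.]
orange 247 [-59.   1.]
orange 294 [ 21. 194.]
```

Firmly wedged against the step. Lifting along the arc and over.

{"op": "jog_arm", "data": {
  "deltas": [
    [0, 0, -0.08, 0, 0],
    [-0.04, 0, -0.2, 0, 0],
    [-0.08, 0, -0.34, 0, 0],
    [-0.14, 0, -0.44, 0, 0],
    [-0.22, 0, -0.6, 0, 0],
    [-0.32, 0, -0.74, 0, 0],
    [-0.44, 0, -0.84, 0, 0],
    [-0.56, 0, -0.92, 0, 0],
    [-0.7, 0, -1, 0, 0],
    [-0.7, 0, -1, 0, 0]
  ]
}}

```text
time: 15.25
ee_pos: [0.5641, 0.0751, 0.1038]
eef_rot: [-0.033, 0.999, 0.0, 0.001]
ft_force: [-0.2, 0.8, -2.0]
width: 0.021
grip_force: 50.0
```

{"op": "jog_arm", "data": {
  "deltas": [
    [-0.14, 0, -0.04, 0, 0],
    [-0.28, 0, -0.06, 0, 0],
    [-0.42, 0, -0.06, 0, 0],
    [-0.56, 0, -0.06, 0, 0],
    [-0.7, 0, -0.06, 0, 0],
    [-0.84, 0, -0.04, 0, 0],
    [-1, 0, -0.02, 0, 0],
    [-1.1, 0, 0, 0, 0],
    [-1.1, 0, 0, 0, 0],
    [-0.6, 0, -0.4, 0, 0],
    [0.2, 0, -0.9, 0, 0],
    [0.9, 0, -0.9, 0, 0]
  ]
}}

```text
time: 16.45
ee_pos: [0.5181, 0.0725, 0.151]
eef_rot: [-0.033, 0.999, 0.0, 0.002]
ft_force: [0.2, 1.9, -1.2]
width: 0.021
grip_force: 50.0
```

Run:
```python
from h import *
s=r.read_state();print(w2b(s["ee_pos"])*1000,s["ee_pos"])
for n in("scene","side"): discs(cam(n))
go([*b2w(-.235,-.098),.15],YAW)
```

```text
[-179.8667   97.5865] [0.5181 0.0725 0.151 ]
dark 266 [ -60. -193.]
dark 287 [-62. -98.]
orange 246 [-59.   1.]
orange 292 [21. 87.]
orange 300 [ 21. 195.]
dark 404 [-66. -99.]
dark 471 [ -65. -195.]
orange 173 [ 22. 202.]
orange 215 [23. 94.]
orange 255 [-64.  -2.]
go [ 0.0517 -0.195  -0.0009] turn 0.0009 curyaw 0.0669
```

To row units: -0.195 m is -3.9, -0.17 m is -3.4.

{"op": "jog_arm", "data": {
  "deltas": [
    [0.6, -0.2, 0, 0, 0],
    [1, -1, 0, 0, 0],
    [1.04, -1.8, 0, 0, 0],
    [1.04, -2.6, 0, 0, 0],
    [1.04, -3.4, 0, 0, 0],
    [1.04, -3.9, 0.4, 0, 0],
    [1.04, -3.9, 1, 0, 0],
    [1.04, -3.9, 1.6, 0, 0],
    [1.04, -3.9, 1.8, 0, 0],
    [1.04, -3.9, 1.91, 0, 0],
    [1.04, -3.9, 1.91, 0, 0],
    [1.04, -3.9, 1.91, 0, 0]
  ]
}}

```text
time: 17.75
ee_pos: [0.4799, -0.126, 0.0541]
eef_rot: [-0.033, 0.999, -0.0, 0.001]
ft_force: [-2.1, 0.5, 2.0]
width: 0.0215
grip_force: 50.0
```

Run:
```python
from h import *
s=r.read_state();print(w2b(s["ee_pos"])*1000,s["ee_pos"])
discs(cam("scene"));go([*b2w(-.170,-.098),.0544],YAW)
```

```text
[-231.0768  -97.9787] [ 0.4799 -0.126   0.0541]
dark 268 [ -60. -193.]
dark 285 [-61. -98.]
orange 232 [-59.   1.]
orange 286 [22. 87.]
orange 315 [ 20. 194.]
go [-0.0612 -0.0001 -0.0003] turn 0.0006 curyaw 0.0666
```

To row units: -0.062 m is -1.24, -0.06 m is -1.2.

{"op": "jog_arm", "data": {
  "deltas": [
    [-0.24, 0, 0, 0, 0],
    [-0.48, 0, 0, 0, 0],
    [-0.64, 0, 0, 0, 0],
    [-0.76, 0, 0, 0, 0],
    [-0.88, 0, 0, 0, 0],
    [-0.98, 0, 0, 0, 0],
    [-1.08, 0, 0, 0, 0],
    [-1.16, 0, 0, 0, 0],
    [-1.2, 0, 0, 0, 0],
    [-1.24, 0, 0, 0, 0],
    [-1.24, 0, 0, 0, 0]
  ]
}}

```text
time: 18.9
ee_pos: [0.5413, -0.1223, 0.0541]
eef_rot: [-0.033, 0.999, -0.0, 0.0]
ft_force: [-6.4, -0.9, 8.9]
width: 0.0211
grip_force: 50.0
```

Run:
```python
from h import *
s=r.read_state();print(w2b(s["ee_pos"])*1000,s["ee_pos"])
discs(cam("scene"))
```

```text
[-169.5084  -98.289 ] [ 0.5413 -0.1223  0.0541]
dark 111 [-189. -123.]
dark 264 [ -60. -194.]
dark 300 [-36. -98.]
orange 240 [-60.   1.]
orange 283 [22. 88.]
orange 312 [ 21. 193.]
```

Units first: shifts go in units of 50 mm and turns go in units of 0.1 rad. So -0.05 m is -1, -0.046 m is -0.92.

{"op": "jog_arm", "data": {
  "deltas": [
    [0, 0, -0.08, 0, 0],
    [-0.04, 0, -0.2, 0, 0],
    [-0.08, 0, -0.34, 0, 0],
    [-0.14, 0, -0.44, 0, 0],
    [-0.22, 0, -0.6, 0, 0],
    [-0.32, 0, -0.74, 0, 0],
    [-0.44, 0, -0.84, 0, 0],
    [-0.56, 0, -0.92, 0, 0],
    [-0.7, 0, -1, 0, 0],
    [-0.7, 0, -1, 0, 0]
  ]
}}

```text
time: 19.95
ee_pos: [0.5771, -0.1193, 0.1033]
eef_rot: [-0.033, 0.999, 0.0, 0.001]
ft_force: [0.4, -0.2, -2.6]
width: 0.0214
grip_force: 50.0
```

{"op": "jog_arm", "data": {
  "deltas": [
    [-0.14, 0, -0.04, 0, 0],
    [-0.28, 0, -0.06, 0, 0],
    [-0.42, 0, -0.06, 0, 0],
    [-0.56, 0, -0.06, 0, 0],
    [-0.7, 0, -0.06, 0, 0],
    [-0.84, 0, -0.04, 0, 0],
    [-1, 0, -0.02, 0, 0],
    [-1.1, 0, 0, 0, 0],
    [-1.1, 0, 0, 0, 0],
    [-0.6, 0, -0.4, 0, 0],
    [0.2, 0, -0.9, 0, 0],
    [0.9, 0, -0.9, 0, 0]
  ]
}}

```text
time: 21.15
ee_pos: [0.5311, -0.123, 0.1507]
eef_rot: [-0.033, 0.999, -0.001, 0.002]
ft_force: [0.9, -0.3, -0.6]
width: 0.021
grip_force: 50.0
```

Run:
```python
from h import *
s=r.read_state();print(w2b(s["ee_pos"])*1000,s["ee_pos"])
for n in("scene","side"): discs(cam(n))
go([*b2w(-.235,-.196),.15],YAW)
```

```text
[-179.7952  -98.3062] [ 0.5311 -0.123   0.1507]
dark 265 [ -60. -193.]
orange 238 [-59.   2.]
orange 247 [ 23. -99.]
orange 290 [21. 87.]
orange 316 [ 20. 194.]
dark 1286 [-113.  119.]
dark 475 [ -65. -194.]
orange 183 [ 22. 202.]
orange 218 [23. 95.]
orange 75 [-38.   1.]
orange 294 [ 24. -91.]
go [ 0.0511 -0.0972 -0.0015] turn -0.002 curyaw 0.064
```

Three of the four are turned. Last lane, −196.

{"op": "jog_arm", "data": {
  "deltas": [
    [0.6, -0.2, 0, 0, 0],
    [1, -0.8, 0, 0, 0],
    [1.02, -1.4, 0, 0, 0],
    [1.02, -1.92, 0, 0, 0],
    [1.02, -1.94, 0.4, 0, 0],
    [1.02, -1.94, 1, 0, 0],
    [1.02, -1.94, 1.6, 0, 0],
    [1.02, -1.94, 1.8, 0, 0],
    [1.02, -1.94, 1.91, 0, 0],
    [1.02, -1.94, 1.91, 0, 0],
    [1.02, -1.94, 1.91, 0, 0]
  ]
}}

```text
time: 22.35
ee_pos: [0.4872, -0.2231, 0.0539]
eef_rot: [-0.033, 0.999, -0.0, 0.001]
ft_force: [-2.7, -0.7, 3.9]
width: 0.021
grip_force: 50.0
```

Run:
```python
from h import *
s=r.read_state();print(w2b(s["ee_pos"])*1000,s["ee_pos"])
discs(cam("scene"));go([*b2w(-.170,-.196),.0544],YAW)
```

```text
[-230.182  -195.3196] [ 0.4872 -0.2231  0.0539]
dark 266 [ -60. -193.]
orange 243 [-59.   1.]
orange 239 [ 22. -98.]
orange 292 [21. 87.]
orange 312 [ 21. 193.]
go [-0.0603 -0.0007 -0.0005] turn 0.0002 curyaw 0.0662
```

To row units: -0.061 m is -1.22, -0.06 m is -1.2.

{"op": "jog_arm", "data": {
  "deltas": [
    [-0.24, 0, -0.006, 0, 0],
    [-0.48, 0, -0.006, 0, 0],
    [-0.64, 0, -0.006, 0, 0],
    [-0.76, 0, -0.006, 0, 0],
    [-0.88, 0, -0.006, 0, 0],
    [-0.98, 0, -0.006, 0, 0],
    [-1.08, 0, -0.006, 0, 0],
    [-1.16, 0, -0.006, 0, 0],
    [-1.2, 0, -0.006, 0, 0],
    [-1.22, 0, -0.006, 0, 0],
    [-1.22, 0, -0.006, 0, 0]
  ]
}}

```text
time: 23.5
ee_pos: [0.5476, -0.2195, 0.054]
eef_rot: [-0.033, 0.999, -0.0, -0.0]
ft_force: [-7.8, -0.8, 12.3]
width: 0.0213
grip_force: 50.0
```

Run:
```python
from h import *
s=r.read_state();print(w2b(s["ee_pos"])*1000,s["ee_pos"])
discs(cam("scene"))
```

```text
[-169.7217 -195.707 ] [ 0.5476 -0.2195  0.054 ]
dark 96 [-186. -222.]
dark 271 [ -35. -193.]
orange 246 [-59.   1.]
orange 238 [ 23. -98.]
orange 292 [21. 87.]
orange 307 [ 21. 193.]
```

To row units: -0.05 m is -1, -0.046 m is -0.92.

{"op": "jog_arm", "data": {
  "deltas": [
    [0, 0, -0.08, 0, 0],
    [-0.04, 0, -0.2, 0, 0],
    [-0.08, 0, -0.34, 0, 0],
    [-0.14, 0, -0.44, 0, 0],
    [-0.22, 0, -0.6, 0, 0],
    [-0.32, 0, -0.74, 0, 0],
    [-0.44, 0, -0.84, 0, 0],
    [-0.56, 0, -0.92, 0, 0],
    [-0.7, 0, -1, 0, 0],
    [-0.7, 0, -1, 0, 0]
  ]
}}

```text
time: 24.55
ee_pos: [0.5836, -0.216, 0.1031]
eef_rot: [-0.033, 0.999, -0.0, 0.001]
ft_force: [-0.6, -0.2, -1.8]
width: 0.0213
grip_force: 50.0
```

{"op": "jog_arm", "data": {
  "deltas": [
    [-0.14, 0, -0.04, 0, 0],
    [-0.28, 0, -0.06, 0, 0],
    [-0.42, 0, -0.06, 0, 0],
    [-0.56, 0, -0.06, 0, 0],
    [-0.7, 0, -0.06, 0, 0],
    [-0.84, 0, -0.04, 0, 0],
    [-1, 0, -0.02, 0, 0],
    [-1.1, 0, 0, 0, 0],
    [-1.1, 0, 0, 0, 0],
    [-0.6, 0, -0.4, 0, 0],
    [0.2, 0, -0.9, 0, 0],
    [1.2, 0, -0.9, 0, 0]
  ]
}}

```text
time: 25.75
ee_pos: [0.5235, -0.2206, 0.1506]
eef_rot: [-0.034, 0.999, -0.001, 0.003]
ft_force: [0.2, -0.7, -1.3]
width: 0.0215
grip_force: 50.0
```

Run:
```python
from h import *
c=cam("scene")
for q in (c,cam("side")): discs(q)
crop(c,195,170,385,310,4,"bs2")
s=r.read_state();print(s["joint_positions"])
# pad frame from corners
P=np.array([[.6449,.3299],[.6679,.4575],[.4075,.5006],[.3836,.3808]]);print("pad",P.mean(0))
go([.527,.4206,.15],-.10)
```

```text
orange 246 [  23. -201.]
orange 247 [-59.   1.]
orange 241 [ 23. -98.]
orange 292 [21. 87.]
orange 312 [ 21. 193.]
dark 2231 [-122.   55.]
orange 177 [ 23. 201.]
orange 219 [23. 95.]
orange 137 [-47.  -1.]
orange 286 [ 23. -91.]
orange 361 [  25. -193.]
[ 0.4082  0.2532 -0.0975  1.7225  0.0286  1.1721  1.935 ]
pad [0.526  0.4172]
go [-0.0512  0.6407 -0.0035] turn 0.1616 curyaw 0.0616
```

View pics/bs2.png

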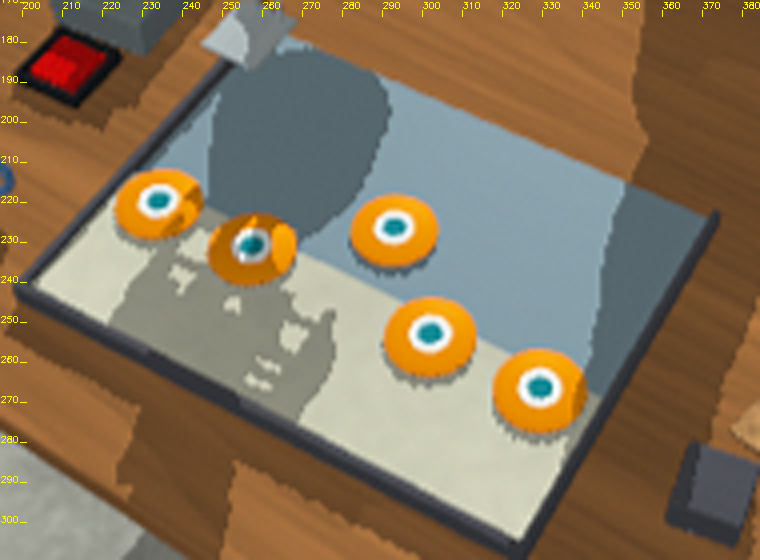

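All five discs show orange. I'll check the flipped ones' heights by triangulating their teal centres, and carry the spatula back meanwhile.

Run:
```python
from h import *
c=cam("scene");d=cam("side")
def teal(c):
    im=c["img"].astype(int);m=((im[...,1]-im[...,0]>25)&(im[...,2]-im[...,0]>25)&(im[...,0]<80)).astype(np.uint8)
    n,l,st,ce=cv2.connectedComponentsWithStats(m);return [ce[i] for i in range(1,n) if 4<=st[i,4]<80]
A=teal(c);Bq=teal(d)
for a in A:
    for b in Bq:
        p,e=tri((c,*a),(d,*b))
        if e<.004 and 0<p[2]<.06: print((w2b(p)*1000).round(1),p[2].round(4),e.round(4))
```

```text
[  23.8 -197.3] 0.0233 0.0014
[-60.6   0.5] 0.019 0.0008
[ 23.  -95.2] 0.024 0.0015
[22.1 88.9] 0.0242 0.0009
[ 21.1 196.1] 0.0239 0.0014
```

{"op": "jog_arm", "data": {
  "deltas": [
    [-0.06, 0.6, 0, 0.1, 0],
    [-0.12, 1.4, 0, 0.2, 0],
    [-0.2, 2.3, 0, 0.3, 0],
    [-0.28, 3.2, 0, 0.45, 0],
    [-0.36, 4.1, 0, 0.6, 0],
    [-0.44, 5, 0, 0.7, 0],
    [-0.52, 5.9, 0, 0.8, 0],
    [-0.6, 6.8, 0, 0.9, 0],
    [-0.68, 7.7, 0, 1, 0],
    [-0.74, 8.4, 0, 1.1, 0],
    [-0.76, 8.8, 0, 1.15, 0],
    [-0.76, 8.8, 0, 1.15, 0]
  ]
}}

```text
time: 27.15
ee_pos: [0.5307, 0.2263, 0.1476]
eef_rot: [0.022, 1.0, 0.001, -0.0]
ft_force: [-0.2, -0.1, -1.7]
width: 0.0211
grip_force: 50.0
```

Run:
```python
from h import *
go([.527,.4206,.15],-.10)
s=r.read_state();print(s["joint_positions"])
```

```text
go [ 0.012   0.1939 -0.0018] turn 0.057 curyaw -0.043
[-0.1617  0.305  -0.3802  1.6721  0.1177  1.1862  0.9577]
```

The discs lie flat, tops at about 23–24 mm. Returning the spatula aligned with the pad (yaw ≈ −0.165).

To row units: 0.192 m is 3.84, 0.16 m is 3.2, 0.122 rad is 1.22.

{"op": "jog_arm", "data": {
  "deltas": [
    [0.06, 0.8, 0, 0.3, 0],
    [0.12, 1.6, 0, 0.6, 0],
    [0.18, 2.4, 0, 0.9, 0],
    [0.24, 3.2, 0, 1.1, 0],
    [0.26, 3.7, 0, 1.22, 0],
    [0.26, 3.84, 0, 1.22, 0],
    [0.26, 3.84, 0, 1.22, 0],
    [0.26, 3.84, 0.6, 1.22, 0],
    [0.26, 3.84, 1, 1.22, 0],
    [0.26, 3.84, 1.2, 1.22, 0],
    [0.26, 3.84, 1.2, 1.22, 0]
  ]
}}

```text
time: 28.25
ee_pos: [0.5278, 0.4115, 0.0863]
eef_rot: [0.086, 0.996, -0.001, -0.001]
ft_force: [-0.5, -0.1, -0.8]
width: 0.0215
grip_force: 50.0
```

Run:
```python
from h import *
go([.526,.4185,.0525],-.165)
w=cam("wrist")
# pad edges at pad plane: cork/wood boundary by eye from picture
crop(w,180,0,460,220,2.5,"w3",20)
```

```text
go [0.003  0.0066 0.0338] turn -0.0074 curyaw -0.1724
```

View pics/w3.png

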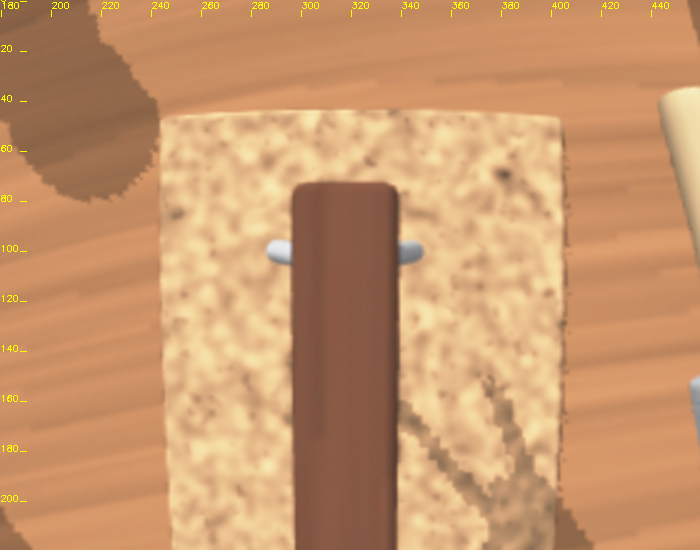

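Handle parallel to the pad edges and about 6 mm left of centre, matching the computed shift. Setting it down.

{"op": "jog_arm", "data": {
  "deltas": [
    [0.06, 0.13, 0.2, 0, 0],
    [0.06, 0.13, 0.4, 0, 0],
    [0.06, 0.13, 0.56, 0, 0],
    [0.06, 0.13, 0.64, 0, 0],
    [0.06, 0.13, 0.676, 0, 0],
    [0.06, 0.13, 0.676, 0, 0],
    [0.06, 0.13, 0.676, 0, 0]
  ]
}}

```text
time: 29.0
ee_pos: [0.5259, 0.4206, 0.0541]
eef_rot: [0.085, 0.996, 0.0, 0.0]
ft_force: [0.7, -0.4, -1.8]
width: 0.0212
grip_force: 50.0
```

{"op": "jog_arm", "data": {
  "deltas": [
    [0, 0, 0, 0, 0.06],
    [0, 0, 0, 0, 0.06],
    [0, 0, 0, 0, 0.06],
    [0, 0, 0, 0, 0.06],
    [0, 0, 0, 0, 0.06],
    [0, 0, 0, 0, 0.06],
    [0, 0, 0, 0, 0.06],
    [0, 0, 0, 0, 0.06],
    [0, 0, -0.6, 0, 0.06],
    [0, 0, -1.4, 0, 0.06],
    [0, 0, -2.2, 0, 0],
    [0, 0, -3, 0, 0]
  ]
}}

```text
time: 30.2
ee_pos: [0.5255, 0.4204, 0.2054]
eef_rot: [0.085, 0.996, 0.0, 0.0]
ft_force: [0.7, 0.6, -0.3]
width: 0.0505
grip_force: 0.0
```

Spatula released. On to the wheel.

Run:
```python
from h import *
go([.50,0,.25],-.035);go([.47,-.418,.25],.1)
```

```text
go [-0.0463 -0.4186 -0.0446] turn -0.1357 curyaw -0.1707
go [-0.0877 -0.8356 -0.0447] turn -0.2707 curyaw -0.1707
```

{"op": "jog_arm", "data": {
  "deltas": [
    [-0.1, -0.6, -0.8, -0.1, 0],
    [-0.2, -1.4, -0.88, -0.2, 0],
    [-0.3, -2.2, -0.88, -0.3, 0],
    [-0.4, -3.2, -0.88, -0.5, 0],
    [-0.5, -4.2, -0.88, -0.6, 0],
    [-0.6, -5.2, -0.88, -0.8, 0],
    [-0.7, -6.2, -0.88, -1, 0],
    [-0.8, -7.2, -0.88, -1.1, 0],
    [-0.92, -8.4, -0.88, -1.35, 0],
    [-0.92, -8.4, -0.88, -1.35, 0],
    [-0.92, -8.4, -0.88, -1.35, 0]
  ]
}}

```text
time: 31.3
ee_pos: [0.4995, -0.0033, 0.248]
eef_rot: [0.02, 1.0, -0.0, 0.0]
ft_force: [0.6, 0.8, 0.4]
width: 0.0002
grip_force: 0.0
```

Run:
```python
from h import *
go([.47,-.418,.25],.1)
```

```text
go [ 0.0129 -0.4156 -0.0019] turn -0.1401 curyaw -0.0401
```

{"op": "jog_arm", "data": {
  "deltas": [
    [0.02, -0.6, 0, -0.1, 0],
    [0.04, -1.4, 0, -0.2, 0],
    [0.08, -2.4, 0, -0.4, 0],
    [0.12, -3.4, 0, -0.6, 0],
    [0.16, -4.4, 0, -0.8, 0],
    [0.2, -5.4, 0, -1, 0],
    [0.24, -6.4, 0, -1.2, 0],
    [0.26, -7.4, 0, -1.3, 0],
    [0.26, -8.32, 0, -1.4, 0],
    [0.26, -8.32, 0, -1.4, 0],
    [0.26, -8.32, 0, -1.4, 0],
    [0.26, -8.32, 0, -1.4, 0]
  ]
}}

```text
time: 32.5
ee_pos: [0.4737, -0.4139, 0.2476]
eef_rot: [-0.054, 0.999, 0.001, 0.0]
ft_force: [0.2, 0.2, -0.6]
width: 0.0006
grip_force: 0.0
```

Run:
```python
from h import *
s=r.read_state();print(s["joint_positions"])
w=cam("wrist");d=cam("side");c=cam("scene")
for p in [(.532,-.418,.1),(.541,-.4514,.1),(.529,-.38,.1),(.46,-.43,.05)]: print(proj(w,p))
W=np.zeros((600,800,3),np.uint8)
a=crop(w,220,130,420,280,2.6,None);W[:390,:520]=a
b=crop(d,335,260,420,335,3.2,None);W[:240,525:525+272]=b
e=crop(c,205,140,255,185,5,None);W[260:485,530:780]=e
cv2.imwrite("pics/wh.png",W)
```

```text
[ 0.5514  0.3268  0.1232  1.4181 -0.0415  1.3994  2.3536]
[308.7545 245.3324]
[277.4213 249.6554]
[344.0814 246.1959]
[305.9154 171.0826]
```

View pics/wh.png

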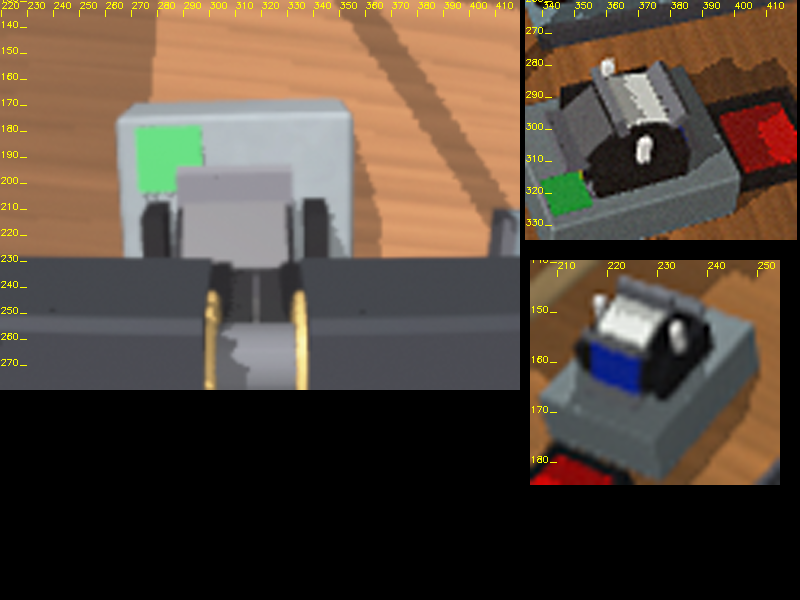

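Run:
```python
from h import *
w=cam("wrist");d=cam("side");c=cam("scene")
a=lambda x,y:(w,220+x/2.6-.5,130+y/2.6-.5)
b=lambda x,y:(d,335+(x-525)/3.2-.5,260+y/3.2-.5)
e=lambda x,y:(c,205+(x-530)/5-.5,140+(y-260)/5-.5)
print("near corners",atz(*a(119,122),.05),atz(*a(351,113),.05))
print("cheeks mid z.07",atz(*a(157,225),.07),atz(*a(316,225),.07))
print("ridge-90 mid",atz(*a(235,200),.064), "its tip edge",atz(*a(177,172),.062),atz(*a(292,167),.062))
print("ptr left(+y)",tri(b(608,66),e(677,328)),"ptr right",tri(b(645,145),e(600,303)))
print("base far right corner side",atz(*b(739,180),.05),"far-left scene",atz(*e(755,320),.05))
print("far right scene",atz(*e(662,435),.05))
```

```text
near corners [ 0.4706 -0.4785  0.05  ] [ 0.4553 -0.3738  0.05  ]
cheeks mid z.07 [ 0.5113 -0.4552  0.07  ] [ 0.5037 -0.3853  0.07  ]
ridge-90 mid [ 0.4978 -0.422   0.064 ] its tip edge [ 0.4883 -0.449   0.062 ] [ 0.4806 -0.3984  0.062 ]
ptr left(+y) (array([ 0.5298, -0.3804,  0.099 ]), np.float64(0.0008155849383855391)) ptr right (array([ 0.5397, -0.4518,  0.0966]), np.float64(0.0014935490432321633))
base far right corner side [ 0.6106 -0.4607  0.05  ] far-left scene [ 0.4524 -0.3746  0.05  ]
far right scene [ 0.5937 -0.3504  0.05  ]
```

Add to h.py:
```python
A=np.array([.5365,-.4158]);AY=.145
def a2w(X,z): return [*(A+X*np.array([np.cos(AY),np.sin(AY)])),z]
def w2a(p): v=np.asarray(p)[:2]-A;return np.array([v@[np.cos(AY),np.sin(AY)],v@[-np.sin(AY),np.cos(AY)]])*1000
```

Run:
```python
from h import *
go(a2w(-.0515,.150),AY)
```

```text
go [-0.0125 -0.0089  0.0981] turn -0.0398 curyaw 0.1052
```

{"op": "jog_arm", "data": {
  "deltas": [
    [-0.25, -0.18, 0, -0.4, 0],
    [-0.25, -0.18, 0.8, -0.4, 0],
    [-0.25, -0.18, 1.6, -0.4, 0],
    [-0.25, -0.18, 1.96, -0.4, 0],
    [-0.25, -0.18, 1.96, -0.4, 0]
  ]
}}

```text
time: 33.3
ee_pos: [0.4838, -0.4227, 0.1467]
eef_rot: [-0.072, 0.997, 0.002, -0.002]
ft_force: [-0.8, 1.0, 0.5]
width: 0.0004
grip_force: 0.0
```

Run:
```python
from h import *
s=r.read_state();print(w2a(s["ee_pos"]),s["ee_pos"][2],s["joint_positions"][6]);go(a2w(-.0515,.12),AY)
```

```text
[-53.1004   0.8074] 0.1466750144371128 2.3963553107542097
go [-0.0017 -0.0009  0.0267] turn -0.0004 curyaw 0.1446
```

To row units: -0.063 m is -1.26, 0.0197 m is 0.394.

{"op": "jog_arm", "data": {
  "deltas": [
    [-0.034, 0, 0.3, 0, 0],
    [-0.034, 0, 0.53, 0, 0],
    [-0.034, 0, 0.53, 0, 0],
    [-0.2, 0, 0.53, 0, 0],
    [-0.36, 0, 0.49, 0, 0],
    [-0.52, 0, 0.43, 0, 0],
    [-0.68, 0, 0.394, 0, 0],
    [-0.84, 0, 0.394, 0, 0],
    [-1, 0, 0.394, 0, 0],
    [-1.14, 0, 0.394, 0, 0],
    [-1.26, 0, 0.394, 0, 0],
    [-1.26, 0, 0.394, 0, 0]
  ]
}}

```text
time: 34.5
ee_pos: [0.5483, -0.4145, 0.1298]
eef_rot: [-0.073, 0.997, 0.0, 0.0]
ft_force: [0.8, -0.3, 0.2]
width: 0.0006
grip_force: 0.0
```

Run:
```python
from h import *
s=r.read_state();print(w2a(s["ee_pos"]),s["ee_pos"][2]);go(a2w(-.0515,.15),AY)
d=cam("side");c=cam("scene");w=cam("wrist")
for k in (0,):
  im=d["img"]
  # wheel colours seen along the rim in the axle's mid plane, by angle from top
  for ang in range(-60,100,10):
    t=np.radians(ang);p=a2w(.04*np.sin(t),.06+.04*np.cos(t));o=[]
    for q in(d,c):
        u,v=proj(q,p).round().astype(int);o.append(q["img"][v,u])
    print(ang,*o)
```

```text
[11.8961 -0.4528] 0.12980717270990796
go [ 0.0634  0.0005 -0.0202] turn 0.0001 curyaw 0.1451
-60 [87 85 87] [77 78 83]
-50 [89 90 92] [77 78 84]
-40 [87 84 83] [78 79 84]
-30 [94 90 88] [76 77 82]
-20 [111 110 114] [136 139 138]
-10 [136 139 132] [163 165 160]
0 [137 134 127] [180 183 178]
10 [188 188 181] [230 233 228]
20 [198 199 192] [229 232 227]
30 [9 2 6] [233 236 232]
40 [27 18 13] [108 109 109]
50 [65 63 67] [ 43  52 121]
60 [32 25 28] [  8  33 134]
70 [21 14 14] [ 12  33 134]
80 [114 114 119] [ 13  34 134]
90 [ 99  97 102] [  7  30 135]
```

Run:
```python
from h import *
c=cam("scene");old=np.load("pics/sc.npy")
d=cam("side");od=cv2.imread("pics/side0.png")[:,:,::-1]
print(np.abs(c["img"].astype(int)-old)[140:175,205:250].max(2).mean(1).round(0))
for ang in range(-80,110,10):
    t=np.radians(ang);o=[]
    for y in(-.018,0,.018):
      p=np.array(a2w(.04*np.sin(t),.06+.04*np.cos(t)))+[-y*np.sin(AY),y*np.cos(AY),0]
      u,v=proj(c,p).round().astype(int);o+=[old[v,u],c["img"][v,u]]
    u,v=proj(d,p).round().astype(int);o+=[od[v,u],d["img"][v,u]]
    print(ang,*o)
```

```text
[32. 27. 24. 24. 19. 14. 11.  9.  3.  2.  2.  2.  2.  2.  2.  2.  2.  2.
  2.  2.  2.  2.  2.  2.  2.  2.  1.  1.  1.  1.  1.  1.  1.  1.  1.]
-80 [ 99 100 102] [100 102 104] [55 56 60] [54 56 59] [26 25 28] [27 26 28] [89 88 88] [87 82 84]
-70 [76 78 82] [77 78 82] [74 77 81] [75 76 81] [13 12 13] [17 16 16] [97 92 93] [87 89 88]
-60 [76 78 83] [78 79 83] [74 77 81] [75 76 81] [62 65 67] [63 66 69] [95 91 93] [88 87 89]
-50 [75 77 81] [76 78 83] [77 79 83] [78 80 85] [51 52 53] [51 52 54] [91 90 93] [88 85 88]
-40 [75 76 81] [74 77 81] [76 78 83] [76 77 82] [80 82 86] [80 83 87] [99 96 97] [86 88 87]
-30 [77 78 83] [69 71 75] [76 78 82] [77 78 82] [55 56 60] [54 56 59] [99 95 96] [95 89 91]
-20 [ 98 101 103] [61 61 62] [135 138 136] [136 140 137] [89 90 93] [89 91 94] [114 114 116] [106 106 108]
-10 [175 180 175] [149 152 147] [161 164 160] [162 165 161] [132 134 131] [133 135 132] [140 138 133] [129 130 124]
0 [187 191 186] [192 196 190] [179 181 176] [180 183 177] [149 151 147] [150 153 149] [138 142 129] [135 134 128]
10 [231 235 230] [233 236 232] [229 232 227] [230 233 229] [18
[... 334 characters left out ...]
73 74 75] [72 74 75] [115 113 112] [66 69 72]
50 [ 59  65 111] [ 59  65 111] [ 44  52 120] [ 44  53 121] [47 52 99] [46 52 99] [122 122 126] [40 38 41]
60 [ 13  33 133] [ 11  32 134] [  9  33 133] [ 15  34 135] [ 16  32 109] [ 14  31 109] [118 117 121] [40 42 44]
70 [ 13  34 132] [ 13  34 133] [ 12  34 133] [  9  33 133] [14 28 98] [ 18  31 100] [118 117 120] [43 41 43]
80 [ 10  31 132] [ 10  31 132] [ 11  32 132] [ 13  34 134] [16 27 91] [17 28 92] [118 118 123] [27 23 18]
90 [ 28  42 125] [ 28  43 126] [  8  30 135] [  7  29 135] [ 10  25 102] [ 11  27 103] [108 109 117] [37 33 36]
100 [ 56  64 114] [ 56  63 114] [ 55  62 113] [ 56  65 115] [ 75  79 100] [73 78 98] [114 113 111] [31 29 31]
```

Run:
```python
from h import *
w=cam("wrist");d=cam("side");c=cam("scene")
W=np.zeros((600,800,3),np.uint8)
a=crop(w,245,150,375,260,3,None);W[:330,:390]=a
b=crop(d,330,230,430,335,4,None);W[:420,395:795]=b
e=crop(c,200,120,265,190,4,None);W[320:600,100:360]=e
s=r.read_state();R=Ro.from_quat(s["eef_rot"]).as_matrix()
for n,q in(("tip",(0,0,.022)),("front",(-.0095,0,.022))):
    p=s["ee_pos"]+R@np.array(q);print(n,p,"side",proj(d,p),"scene",proj(c,p))
cv2.imwrite("pics/wh2.png",W)
```

```text
tip [ 0.5473 -0.4152  0.1082] side [372.0123 288.5224] scene [223.9774 150.421 ]
front [ 0.5567 -0.4139  0.1082] side [375.7909 287.4873] scene [222.5962 151.9232]
```

View pics/wh2.png

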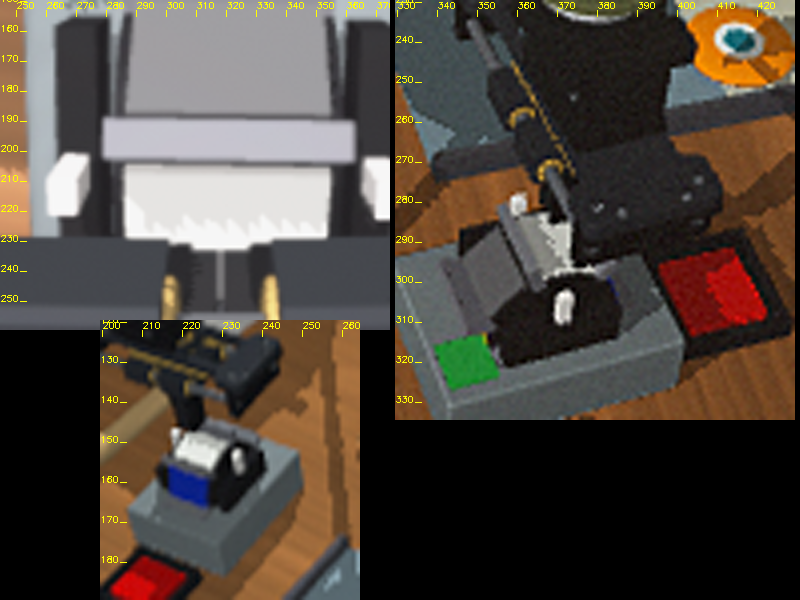

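The wheel hasn't moved, so the fingertip seems higher than assumed. I'll locate it by differencing images after a lift.

Run:
```python
from h import *
for n in("scene","side"): np.save(f"pics/{n}A.npy",cam(n)["img"])
```

{"op": "jog_arm", "data": {
  "deltas": [
    [0, 0, -0.8, 0, 0],
    [0, 0, -1.6, 0, 0],
    [0, 0, -1.6, 0, 0]
  ]
}}

```text
time: 35.3
ee_pos: [0.5494, -0.4168, 0.2169]
eef_rot: [-0.072, 0.997, -0.003, 0.004]
ft_force: [0.3, -0.6, 0.7]
width: 0.0007
grip_force: 0.0
```

Run:
```python
from h import *
for n,x0,x1,y0,y1 in(("scene",210,235,138,156),("side",355,395,276,308)):
    i=cam(n)["img"].astype(int);a=np.load(f"pics/{n}A.npy").astype(int)
    print(n,x0,y0)
    for y in range(y0,y1): print(y," ".join("%3d%s"%(a[y,x].max(),"*" if np.abs(i[y,x]-a[y,x]).max()>25 else " ") for x in range(x0,x1)))
```

```text
scene 210 138
138 110  111  128  139  141  126   79*  31*  32*  33*  35*  77   70*  55*  54*  62*  75*  95*  92*  92* 100*  45*  23*  28*  30*
139 118  129  137  138  142  148  131   51*  22*  30*  33*  31*  41*  19*  15*  35*  87   84   70*  82*  94*  54*  23*  21*  18*
140 131  138  138  143  144  143  139   73*  21*  27*  27*  24*  17*  14*  12*  29* 101  103   92   92   87   53*  22*  18*  30*
141 138  138  140  145  141  130  118   94   35*  28*  27*  20*  18*  15*  15*  20* 103  106  105  107  104   80*  29*  19*  28*
142 138  140  143  140  129  114  105  112   65*  28*  28*  25*  19*  16*  18*  14*  88  105  106  105  107  103   40*  20*  21*
143 140  142  139  127  113  104  105  112   73*  25*  29*  25*  19*  14*  17*  13*  62* 102  104  103  104  109   57*  27*  15*
144 142  137  125  110  103  105  106  109   98   39*  27*  27*  19*  12*  13*  11*  61* 112  109  105  103  105   92   71*  47*
145 135  123  110  102  103  102  105  10
[... 7217 characters left out ...]
 27   24   23   28   27   29   23   29   47   63   57   57   61   65   68   60   66   64 
305  90   98   72   34   25   26   26   29   26   37   29   31   26   19   22  171  212  182  187  145    8   28   26   18   28   30   31   28   34   24   40   70   64   62   60   61   63   66   66   65 
306  93   75   32   23   25   33   28   33   29   23   35   34   25   22   31  232  190  172  189   90   16   17   27   22   20   31   26   34   33   29   31   36   60   57   60   63   65   62   64   65 
307  79   33   31   29   31   32   30   38   24   26   23   23   30   13   31  235  188  179  193   39   16   29   28   29   27   29   28   36   26   32   29   29   69   63   62   64   66   59   61   61
```

Run:
```python
from h import *
c=cam("scene");d=cam("side")
print(tri((c,222.5,147.5),(d,371,285.5)),tri((c,222.5,147.5),(d,376.5,296)))
for u in(369,370,371,372): print(atz(d,u,285.5,.108))
s=r.read_state();print(s["ee_pos"])
```

```text
(array([ 0.5454, -0.4183,  0.122 ]), np.float64(0.002537684510139099)) (array([ 0.5456, -0.4335,  0.1093]), np.float64(0.007376337608856109))
[ 0.5427 -0.4055  0.108 ]
[ 0.545  -0.4059  0.108 ]
[ 0.5473 -0.4063  0.108 ]
[ 0.5496 -0.4067  0.108 ]
[ 0.547  -0.4147  0.2088]
```

The closed fingertips are only about 8–10 mm ahead of the TCP (z≈0.122 at TCP 0.130), so the stroke passed above the ridge. Redoing it 14 mm lower.

{"op": "jog_arm", "data": {
  "deltas": [
    [0.6, 0, 0, 0, 0],
    [1.268, 0, 0.2, 0, 0],
    [1.268, 0, 1, 0, 0],
    [1.268, 0, 1.6, 0, 0],
    [1.268, 0, 2.04, 0, 0],
    [1.268, 0, 2.04, 0, 0]
  ]
}}

```text
time: 36.1
ee_pos: [0.4824, -0.4222, 0.1033]
eef_rot: [-0.072, 0.997, 0.003, -0.003]
ft_force: [-0.2, 0.7, -0.9]
width: 0.0007
grip_force: 0.0
```

Run:
```python
from h import *
s=r.read_state();print(w2a(s["ee_pos"]),s["ee_pos"][2],s["ft_force"])
```

```text
[-54.4841   1.4766] 0.10325852808717037 [-0.1894  0.6557 -0.9095]
```

{"op": "jog_arm", "data": {
  "deltas": [
    [-0.16, 0, 0, 0, 0],
    [-0.32, 0, -0.04, 0, 0],
    [-0.48, 0, -0.1, 0, 0],
    [-0.64, 0, -0.14, 0, 0],
    [-0.8, 0, -0.14, 0, 0],
    [-0.96, 0, -0.14, 0, 0],
    [-1.1, 0, -0.14, 0, 0],
    [-1.22, 0, -0.14, 0, 0],
    [-1.22, 0, -0.14, 0, 0]
  ]
}}

```text
time: 37.0
ee_pos: [0.546, -0.4148, 0.1148]
eef_rot: [-0.073, 0.997, 0.0, 0.0]
ft_force: [-0.1, 0.4, 0.3]
width: 0.0004
grip_force: 0.0
```

Create wc.py:
```python
from h import *
s=r.read_state();print(w2a(s["ee_pos"]),s["ee_pos"][2],s["ft_force"])
c=cam("scene")
for ang in range(-10,105,5):
    t=np.radians(ang);o=[]
    for y in(-.012,.0,.012):
      p=np.array(a2w(.04*np.sin(t),.06+.04*np.cos(t)))+[-y*np.sin(AY),y*np.cos(AY),0]
      u,v=proj(c,p).round().astype(int);o.append(c["img"][v,u])
    print(ang,*o)
```

```bash
python3 wc.py
```

```text
[ 9.5236 -0.3895] 0.11476997695682367 [-0.1126  0.3654  0.3393]
-10 [5 6 8] [162 165 161] [163 166 161]
-5 [4 5 6] [185 189 182] [185 188 182]
0 [4 5 6] [182 186 180] [185 188 182]
5 [62 63 63] [222 225 219] [220 224 217]
10 [199 203 196] [232 235 230] [220 224 217]
15 [217 222 215] [232 235 230] [231 234 229]
20 [232 235 231] [230 232 228] [233 235 231]
25 [234 237 232] [230 233 228] [234 237 232]
30 [185 188 182] [211 215 208] [234 237 232]
35 [185 188 182] [153 156 150] [184 188 181]
40 [85 86 88] [ 99 100 100] [80 82 84]
45 [86 88 89] [82 83 86] [86 87 87]
50 [ 60  65 111] [ 43  52 120] [ 54  58 119]
55 [ 16  34 130] [  5  28 133] [  6  30 137]
60 [ 10  33 135] [ 13  33 135] [  6  30 137]
65 [ 10  33 135] [ 13  33 135] [ 12  33 134]
70 [  7  29 134] [ 15  34 134] [ 12  32 134]
75 [ 12  33 135] [ 11  32 134] [ 13  33 135]
80 [  9  31 135] [  8  32 133] [ 11  32 135]
85 [  9  31 135] [  8  32 133] [  9  34 139]
90 [  9  31 135] [  7  31 135] [  6  30 138]
95 [ 29  42 127] [ 57  65 116] [ 39  52 124]
100 [ 29  42 127] [ 57  65 116] [ 39  52 124]
```

Run:
```python
from h import *
c=cam("scene");d=cam("side");w=cam("wrist")
for n,cc,x0,x1,y0,y1 in(("scene",c,214,234,144,158),("side",d,362,384,280,302)):
    a=cc["img"].astype(int);print(n,x0)
    for y in range(y0,y1): print(y," ".join("%3d"%a[y,x].max() for x in range(x0,x1)))
W=np.zeros((600,800,3),np.uint8)
a=crop(d,345,265,405,320,7,None);W[:385,:420]=a
e=crop(c,205,130,250,175,7,None);W[:315,430:745]=e
b=crop(w,250,150,400,220,2,None);W[390:530,:300]=b
cv2.imwrite("pics/wh3.png",W)
```

```text
scene 214
144 103 104 106 109  98  39  23  27  22  19  15  14  19 114 111 106 105 100  93  36
145 102 103 105 106 110  61  25  29  26  18  16  13  12 102 117 118 118 112 111  43
146 106 103 101  99 100  77  30  26  25  19  13  12  11  69 102 117 132 133 123  74
147 107 104 102 121 215 186  71  24  26  16  17  14   9  43  82  89 103 113 117  80
148 102 103 102 130 218 185  76  19  25  16  12   8  73  88  84  83  84  85  88  70
149 104 102 100 109 166 145  62  52  28  13   6  69 156 166 141 103  98  86  83  70
150 109 105 102  99 159 127 191 207 134 100  44 148 185 189 180 165 166 139  93  60
151 108 109 109 102 114 154 235 240 221 212 199 222 225 189 183 188 195 136  66  33
152 104 107 109  87 104 216 236 234 234 236 235 235 234 223 224 195 153  73  15 102
153 106 100 105  58 114 228 240 237 235 234 233 233 232 233 240 193  88  21  30 205
154 115  98  94  78 101 166 176 189 229 216 233 234 233 236 235 143  44  10  26 196
155  98  72  85  92  94 102  89  99 153 157 199 228 237 241 195  79  15  13   8 137
156  60  38  49 116 112  97  90  85  85 101 115 152 187 223 129  39  14  17  12 10
[... 1418 characters left out ...]
 142 144 158  11  23  34  38  39  38  37  30  33  25  29
295 116 104 102 106 133 135 132 129 130 133 104  12  30  24  27  29  22  21  25  19  35  31
296 122 112 107 113 134 134 132 131 133 135  38  12  23  19  16  26  21  19  32  31  27  20
297  95 111 107  86  96 127 134 134 203 205  41  22  26  24  41  53  72  12  27  21  32  25
298  56  98  75  77  98 130 147 150 215 117  50  20  30  29  43  45  35  24  31  16  26  21
299  31  85  83  76  81 191  79  38  58  27  34  49  25  24  24  30  23  26  17  23  27  60
300  60  61  80  74  72  70  20  21  17  15  20  27  25  13  26  23  29  31  25  39  23  62
301  61  43  85  79  87  82  20  20  23  15  14  11  27  24  23  28  26  36  25  32  27  24
```

View pics/wh3.png

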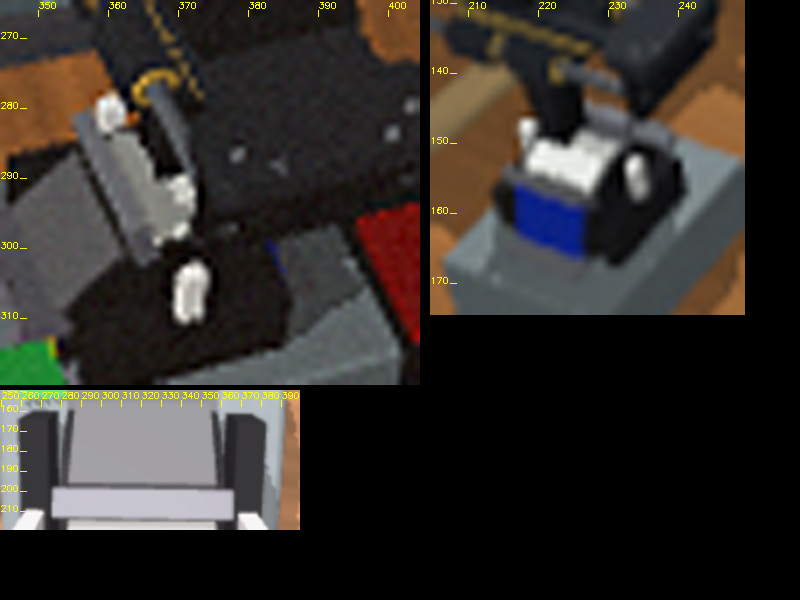

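The finger sits between the two ridges over white, and the wheel is unmoved. Triangulating tip and ridge heights.

Run:
```python
from h import *
c=cam("scene");d=cam("side");s=r.read_state();print("tcp",w2a(s["ee_pos"]),s["ee_pos"][2])
p,e=tri((c,223.5,150),(d,368.5,289.5));print("tip",w2a(p),p[2],e)
# near ridge crest ends seen in wh3: side upper end (355,281), lower end (365,302); scene right end (240,150)...
for z in(.095,.1,.105,.11,.115):
    print(z,"side",w2a(atz(d,355.5,282,z)),w2a(atz(d,364.5,301,z)),"scene top edge",w2a(atz(c,225.5,145,z)),w2a(atz(c,237.5,149,z)))
for ph in(-50,-40,-30,-20):
    t=np.radians(ph)
    for y in(-.025,.025):
        X=.056*np.sin(t);q=np.array(a2w(X,.06+.056*np.cos(t)))+[-y*np.sin(AY),y*np.cos(AY),0];print(ph,y,"side",proj(d,q),"scene",proj(c,q))
```

```text
tcp [ 8.154  -1.0691] 0.1151638853528243
tip [ 5.085  -2.9833] 0.10693145504640923 0.003838744686759423
0.095 side [-13.9688  38.0129] [-14.6359 -19.0442] scene top edge [-29.4345 -23.3833] [-30.328   32.6056]
0.1 side [-15.6965  34.4063] [-16.3595 -22.2972] scene top edge [-25.1728 -19.5386] [-26.0623  36.1933]
0.105 side [-17.4242  30.7997] [-18.0831 -25.5502] scene top edge [-20.9112 -15.6939] [-21.7965  39.7811]
0.11 side [-19.152   27.1931] [-19.8067 -28.8033] scene top edge [-16.6495 -11.8492] [-17.5307  43.3688]
0.115 side [-20.8797  23.5865] [-21.5303 -32.0563] scene top edge [-12.3879  -8.0045] [-13.265   46.9566]
-50 -0.025 side [353.973 306.075] scene [227.0018 142.6654]
-50 0.025 side [346.1033 289.0211] scene [237.5592 146.3204]
-40 -0.025 side [356.9836 303.4406] scene [225.7505 142.4174]
-40 0.025 side [348.9817 286.434 ] scene [236.36   146.0919]
-30 -0.025 side [360.4284 301.0144] scene [224.3851 142.5777]
-30 0.025 side [352.2869 284.0669] scene [235.0442 146.2746]
-20 -0.025 side [364.1927 298.8802] scene [222.9466 143.1481]
-20 0.025 side [355.9091 282.0011] scene [233.6511 146.8696]
```

Units first: shifts go in units of 50 mm and turns go in units of 0.1 rad. So -0.016 m is -0.32, -0.012 m is -0.24.

{"op": "jog_arm", "data": {
  "deltas": [
    [-0.08, 0, 0, 0, 0],
    [-0.16, 0, 0, 0, 0],
    [-0.24, 0, 0, 0, 0],
    [-0.32, 0, 0, 0, 0],
    [-0.32, 0, 0, 0, 0]
  ]
}}

```text
time: 37.8
ee_pos: [0.5617, -0.4126, 0.1149]
eef_rot: [-0.072, 0.997, 0.0, 0.0]
ft_force: [-0.3, 0.2, -0.1]
width: 0.0004
grip_force: 0.0
```

```bash
python3 wc.py
```

```text
[25.4073 -0.4875] 0.11492498971677319 [-0.2746  0.1814 -0.0535]
-10 [151 154 150] [163 166 162] [164 168 164]
-5 [1 0 3] [184 187 181] [185 188 182]
0 [1 0 3] [180 184 178] [185 188 182]
5 [5 6 6] [221 225 218] [220 224 218]
10 [41 41 41] [234 236 232] [220 224 218]
15 [2 4 8] [234 236 232] [231 234 229]
20 [0 0 0] [233 235 231] [232 235 231]
25 [122 124 122] [233 236 231] [233 237 232]
30 [142 143 139] [235 239 233] [233 237 232]
35 [142 143 139] [191 194 189] [189 192 186]
40 [85 88 89] [114 116 116] [79 80 83]
45 [86 88 90] [87 89 92] [86 87 87]
50 [ 60  66 110] [ 46  53 121] [ 54  59 119]
55 [ 14  33 129] [  4  29 134] [  7  30 137]
60 [ 10  34 135] [ 11  32 134] [  7  30 137]
65 [ 10  34 135] [ 11  32 134] [  7  31 133]
70 [  9  31 134] [ 10  33 133] [ 11  33 134]
75 [ 10  33 134] [ 13  34 135] [ 11  32 134]
80 [  8  32 134] [ 11  33 134] [  7  30 134]
85 [  8  32 134] [ 11  33 134] [ 10  32 138]
90 [ 12  32 136] [ 11  32 136] [  8  32 139]
95 [ 28  43 127] [ 56  63 115] [ 39  52 124]
100 [ 28  43 127] [ 56  63 115] [ 39  52 124]
```

The fingertip still clears the ridges, so its true reach is shorter still. Repeating with a deep start on the near side and a lower path.

{"op": "jog_arm", "data": {
  "deltas": [
    [0, 0, -0.6, 0, 0],
    [0.4, 0, -0.8, 0, 0],
    [1.2, 0, -0.8, 0, 0],
    [1.58, 0, -0.7, 0, 0],
    [1.58, 0, 0, 0, 0],
    [1.58, 0, 0.3, 0, 0],
    [1.58, 0, 0.52, 0, 0],
    [1.58, 0, 0.52, 0, 0]
  ]
}}

```text
time: 38.65
ee_pos: [0.4827, -0.4236, 0.0875]
eef_rot: [-0.072, 0.997, 0.001, -0.001]
ft_force: [0.1, -0.5, -0.0]
width: 0.0007
grip_force: 0.0
```

Run:
```python
from h import *
s=r.read_state();print(w2a(s["ee_pos"]),s["ee_pos"][2],s["ft_force"])
```

```text
[-54.404   0.1  ] 0.08751421024556018 [ 0.1182 -0.4836 -0.0104]
```

{"op": "jog_arm", "data": {
  "deltas": [
    [-0.12, 0, -0.02, 0, 0],
    [-0.24, 0, -0.12, 0, 0],
    [-0.36, 0, -0.2, 0, 0],
    [-0.48, 0, -0.28, 0, 0],
    [-0.6, 0, -0.32, 0, 0],
    [-0.72, 0, -0.36, 0, 0],
    [-0.84, 0, -0.36, 0, 0],
    [-0.96, 0, -0.36, 0, 0],
    [-0.96, 0, -0.36, 0, 0]
  ]
}}

```text
time: 39.55
ee_pos: [0.5312, -0.4171, 0.1069]
eef_rot: [-0.072, 0.997, 0.0, 0.0]
ft_force: [0.0, -0.7, -0.1]
width: 0.0008
grip_force: 0.0
```

```bash
python3 wc.py
```

```text
[-5.3878 -0.4916] 0.10686448186250617 [ 0.0494 -0.7341 -0.0598]
-10 [36 37 40] [35 36 37] [107 108 111]
-5 [82 84 88] [70 72 76] [89 92 97]
0 [82 84 88] [81 82 87] [89 92 97]
5 [74 75 78] [77 79 82] [79 81 86]
10 [66 67 70] [72 74 76] [79 81 86]
15 [91 93 95] [72 74 76] [92 94 96]
20 [168 171 166] [165 167 162] [168 171 167]
25 [189 193 186] [191 195 188] [190 194 187]
30 [186 190 184] [189 193 187] [190 194 187]
35 [186 190 184] [188 191 186] [190 193 187]
40 [188 191 185] [187 191 185] [187 191 186]
45 [187 190 185] [187 191 185] [190 192 186]
50 [187 191 185] [189 192 186] [191 194 189]
55 [191 194 187] [191 195 189] [194 199 192]
60 [145 147 144] [152 155 151] [194 199 192]
65 [145 147 144] [152 155 151] [142 145 142]
70 [78 80 82] [87 90 90] [79 81 84]
75 [71 73 76] [70 72 76] [73 74 77]
80 [80 82 84] [80 81 84] [81 82 83]
85 [80 82 84] [80 81 84] [70 71 72]
90 [81 83 88] [72 74 93] [53 57 85]
95 [63 69 97] [ 43  54 104] [ 34  48 106]
100 [63 69 97] [ 43  54 104] [ 34  48 106]
```

The wheel now turns, about 30° so far. I'll write a small render-and-compare to read the wheel angle, testing it on the starting images.

Create ang.py:
```python
from h import *
COL=["white","grey","yellow","red","green","blue"]
def render(cam,th,dx,dy,shape):
    L=np.full(shape,-1,np.int16);F=[]
    def P(X,y,z): b=np.array(a2w(X+dx,z));y=y+dy;return b+[-y*np.sin(AY),y*np.cos(AY),0]
    rp=lambda rr,f,t=0:(rr*np.sin(f)+t*np.cos(f),.06+rr*np.cos(f)-t*np.sin(f))
    def face(lab,q): F.append((lab,[P(X,y,z) for X,y,z in q]))
    for i in range(72):
        f=np.radians(i*5);k=int(np.round(((th-f-np.radians(2.5))%(2*np.pi))/(np.pi/3)))%6
        a,b=rp(.04,f),rp(.04,f+np.radians(5));face(k,[(a[0],-.025,a[1]),(b[0],-.025,b[1]),(b[0],.025,b[1]),(a[0],.025,a[1])])
    for j in range(6):
        f=th+np.pi/6+j*np.pi/3
        c=[rp(.039,f,-.004),rp(.056,f,-.004),rp(.056,f,.004),rp(.039,f,.004)]
        for m,n in((0,1),(1,2),(2,3)): face(6,[(c[m][0],-.025,c[m][1]),(c[n][0],-.025,c[n][1]),(c[n][0],.025,c[n][1]),(c[m][0],.025,c[m][1])])
        for y in(-.025,.025): face(6,[(x,y,z) for x,z in c])
    for y0 in(-.041,.031):   # cheeks, drawn as discs
        for y in(y0,y0+.01): face(7,[(.042*np.sin(t),y,min(.06+.042*np.cos(t),.078)) for t in np.linspace(0,2*np.pi,24)])
    o=cam["pose"][:3,3];F.sort(key=lambda f:-np.linalg.norm(np.mean(f[1],0)-o))
    S=4
    for lab,q in F:
        cv2.fillConvexPoly(L,(np.array([proj(cam,p) for p in q])*16).astype(np.int32),int(lab),shift=4)
    return L
def classify(im):
    im=im.astype(int);R,G,Bl=im[...,0],im[...,1],im[...,2];mx=im.max(2);mn=im.min(2);sat=mx-mn
    K=np.full(R.shape,9)
    K[(sat<25)]=8; K[(sat<25)&(mn>120)]=0
    K[(sat>50)&(Bl>R+40)&(Bl>G+25)]=5;K[(sat>50)&(R>G+50)]=3;K[(sat>50)&(G>R+40)&(G>Bl+30)]=4;K[(sat>50)&(R>80)&(abs(R-G)<50)&(Bl<R-50)]=2
    return K
def fit(views):
    best=[]
    for dx in(-.003,0,.003):
        for dy in(-.002,.002):
            for th in np.radians(np.arange(-18,334,4)):
                e=0;n=0
                for cam,im in views:
                    L=render(cam,th,dx,dy,im.shape[:2]);K=classify(im);L=L.copy();K=K.copy();L[(L==1)|(L==6)|(L==7)]=8
                    m=L>=0;e+=(L[m]!=K[m]).sum();n+=m.sum()
                best.append((e/n,th,dx,dy))
    best.sort();return best[:5]
```

Create fitnow.py:
```python
from ang import *
def run(v): 
    B=fit(v);e,th,dx,dy=B[0]
    R=[]
    for t in np.arange(th-.14,th+.141,.02):
        s=0;n=0
        for cam,im in v:
            L=render(cam,t,dx,dy,im.shape[:2]);K=classify(im);L[(L==1)|(L==6)|(L==7)]=8;m=L>=0;s+=(L[m]!=K[m]).sum();n+=m.sum()
        R.append((round(s/n,3),round(t,2)))
    print("best",[tuple(np.round(b,3)) for b in B[:4]],"fine",sorted(R)[:5])
```

```text
(no output)
```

{"op": "jog_arm", "data": {
  "deltas": [
    [0, 0, -0.8, 0, 0],
    [0.6, 0, -1.6, 0, 0],
    [1.2, 0, -2.4, 0, 0],
    [1.2, 0, -3, 0, 0],
    [1.2, 0, -3, 0, 0]
  ]
}}

```text
time: 40.1
ee_pos: [0.4714, -0.4279, 0.2626]
eef_rot: [-0.071, 0.997, -0.003, 0.003]
ft_force: [0.1, 0.3, -0.3]
width: 0.0006
grip_force: 0.0
```

```bash
time python3 - <<'E'
from fitnow import *
c=cam("scene");d=cam("side")
o=cv2.imread("pics/side0.png")[:,:,::-1];oc=np.load("pics/sc.npy")
print("initial");run([(c,oc)]);run([(d,o)])
print("now");run([(c,c["img"])]);run([(d,d["img"])])
E
```

```text
initial
best [(np.float64(0.191), np.float64(0.175), np.float64(0.003), np.float64(0.002)), (np.float64(0.194), np.float64(0.105), np.float64(0.003), np.float64(0.002)), (np.float64(0.195), np.float64(0.175), np.float64(0.0), np.float64(-0.002)), (np.float64(0.196), np.float64(0.105), np.float64(0.003), np.float64(-0.002))] fine [(np.float64(0.187), np.float64(0.15)), (np.float64(0.188), np.float64(0.13)), (np.float64(0.191), np.float64(0.17)), (np.float64(0.191), np.float64(0.19)), (np.float64(0.192), np.float64(0.11))]
best [(np.float64(0.16), np.float64(0.175), np.float64(0.003), np.float64(-0.002)), (np.float64(0.163), np.float64(0.105), np.float64(0.003), np.float64(-0.002)), (np.float64(0.171), np.float64(0.175), np.float64(0.0), np.float64(-0.002)), (np.float64(0.172), np.float64(0.105), np.float64(0.003), np.float64(0.002))] fine [(np.float64(0.154), np.float64(0.13)), (np.float64(0.155), np.float64(0.15)), (np.float64(0.159), np.float6
[... 468 characters left out ...]
206), np.float64(0.65)), (np.float64(0.206), np.float64(0.69)), (np.float64(0.206), np.float64(0.71)), (np.float64(0.209), np.float64(0.63))]
best [(np.float64(0.2), np.float64(0.803), np.float64(-0.003), np.float64(-0.002)), (np.float64(0.202), np.float64(0.873), np.float64(-0.003), np.float64(-0.002)), (np.float64(0.208), np.float64(0.803), np.float64(-0.003), np.float64(0.002)), (np.float64(0.208), np.float64(0.873), np.float64(-0.003), np.float64(0.002))] fine [(np.float64(0.2), np.float64(0.8)), (np.float64(0.2), np.float64(0.84)), (np.float64(0.2), np.float64(0.86)), (np.float64(0.202), np.float64(0.78)), (np.float64(0.203), np.float64(0.82))]
real	2m9.644s
user	1m52.785s
sys	0m15.396s
```

Start ≈0.14 and now ≈0.70 rad. Target is 3.14, so two more ridge strokes.

{"op": "jog_arm", "data": {
  "deltas": [
    [0.06, 0, 0.8, 0, 0],
    [0.06, 0, 1.8, 0, 0],
    [0.06, 0, 2.6, 0, 0],
    [0.06, 0, 3.2, 0, 0],
    [0.06, 0, 3.54, 0, 0],
    [0.06, 0, 3.54, 0, 0],
    [0.06, 0, 3.54, 0, 0]
  ]
}}

```text
time: 40.9
ee_pos: [0.4678, -0.4261, 0.0794]
eef_rot: [-0.072, 0.997, 0.001, -0.001]
ft_force: [0.6, -0.7, 1.0]
width: 0.0001
grip_force: 0.0
```

Run:
```python
from h import *
s=r.read_state();print(w2a(s["ee_pos"]),s["ee_pos"][2],s["ft_force"])
```

```text
[-69.4912  -0.2648] 0.07942859027275188 [ 0.5731 -0.6948  0.9824]
```

{"op": "jog_arm", "data": {
  "deltas": [
    [-0.16, 0, 0, 0, 0],
    [-0.28, 0, -0.12, 0, 0],
    [-0.4, 0, -0.2, 0, 0],
    [-0.52, 0, -0.28, 0, 0],
    [-0.64, 0, -0.38, 0, 0],
    [-0.76, 0, -0.46, 0, 0],
    [-0.88, 0, -0.5, 0, 0],
    [-1, 0, -0.54, 0, 0],
    [-1.12, 0, -0.54, 0, 0],
    [-1.26, 0, -0.54, 0, 0],
    [-1.26, 0, -0.54, 0, 0]
  ]
}}

```text
time: 42.0
ee_pos: [0.5315, -0.4169, 0.1068]
eef_rot: [-0.073, 0.997, 0.0, 0.0]
ft_force: [-0.4, 0.3, -0.2]
width: 0.0007
grip_force: 0.0
```

```bash
python3 wc.py
```

```text
[-5.0803 -0.3361] 0.10683366155956815 [-0.4018  0.2525 -0.2358]
-10 [28 29 32] [43 40 33] [253 232   0]
-5 [74 75 79] [70 72 76] [97 97 97]
0 [74 75 79] [79 81 88] [97 97 97]
5 [78 80 84] [77 79 84] [85 88 95]
10 [71 72 75] [61 63 66] [85 88 95]
15 [68 69 73] [61 63 66] [70 70 74]
20 [71 71 73] [67 68 70] [72 73 75]
25 [72 72 74] [72 73 75] [72 72 74]
30 [72 72 74] [73 72 75] [72 72 74]
35 [72 72 74] [72 72 74] [72 74 76]
40 [72 73 75] [71 72 74] [71 71 74]
45 [72 74 75] [72 72 73] [71 72 74]
50 [73 73 75] [72 72 74] [73 74 76]
55 [71 72 74] [72 72 74] [73 73 75]
60 [71 73 74] [72 73 75] [73 73 75]
65 [71 73 74] [72 73 75] [73 74 76]
70 [72 73 77] [72 75 77] [73 75 78]
75 [73 74 78] [73 75 77] [76 77 81]
80 [78 80 84] [77 79 82] [76 79 82]
85 [78 80 84] [77 79 82] [66 68 72]
90 [80 83 87] [81 84 88] [93 95 96]
95 [106 110 110] [117 121 120] [125 127 126]
100 [106 110 110] [117 121 120] [125 127 126]
```

One ridge further (θ≈1.75). Final stroke next.

{"op": "jog_arm", "data": {
  "deltas": [
    [0, 0, -0.4, 0, 0],
    [0.4, 0, -0.6, 0, 0],
    [1, 0, -0.6, 0, 0],
    [1.26, 0, -0.6, 0, 0],
    [1.26, 0, 0, 0, 0],
    [1.26, 0, 0.4, 0, 0],
    [1.26, 0, 0.54, 0, 0],
    [1.26, 0, 0.54, 0, 0]
  ]
}}

```text
time: 42.85
ee_pos: [0.4677, -0.426, 0.079]
eef_rot: [-0.072, 0.997, 0.001, -0.001]
ft_force: [0.1, -0.3, 0.4]
width: 0.0007
grip_force: 0.0
```

{"op": "jog_arm", "data": {
  "deltas": [
    [-0.16, 0, 0, 0, 0],
    [-0.28, 0, -0.12, 0, 0],
    [-0.4, 0, -0.2, 0, 0],
    [-0.52, 0, -0.28, 0, 0],
    [-0.64, 0, -0.38, 0, 0],
    [-0.76, 0, -0.46, 0, 0],
    [-0.88, 0, -0.5, 0, 0],
    [-1, 0, -0.54, 0, 0],
    [-1.12, 0, -0.54, 0, 0],
    [-1.28, 0, -0.54, 0, 0],
    [-1.4, 0, -0.54, 0, 0],
    [-1.4, 0, -0.54, 0, 0]
  ]
}}

```text
time: 44.05
ee_pos: [0.5384, -0.4158, 0.1067]
eef_rot: [-0.073, 0.997, 0.0, 0.0]
ft_force: [-0.7, 0.5, 0.5]
width: 0.0003
grip_force: 0.0
```

```bash
python3 wc.py
```

```text
[ 1.8338 -0.2554] 0.1066845667735763 [-0.7407  0.459   0.5419]
-10 [14 14 15] [84 19 17] [223  19  17]
-5 [19 19 23] [122  13  11] [223  21  19]
0 [19 19 23] [49 10 12] [223  21  19]
5 [70 74 77] [84 56 60] [99 80 84]
10 [87 90 96] [81 87 92] [99 80 84]
15 [81 86 91] [81 87 92] [ 89  96 103]
20 [67 70 79] [57 60 67] [69 73 83]
25 [150 130  29] [146 125  31] [163 141  27]
30 [187 159   0] [165 142  29] [163 141  27]
35 [187 159   0] [191 164   0] [194 166   0]
40 [188 161   0] [188 160   0] [187 160   0]
45 [188 161   0] [187 160   0] [188 161   0]
50 [187 159   0] [187 160   0] [188 161   0]
55 [187 160   0] [188 160   0] [191 162   0]
60 [190 162   0] [189 162   0] [191 162   0]
65 [190 162   0] [189 162   0] [192 163   0]
70 [173 148  12] [190 162   0] [173 149  21]
75 [114 104  70] [134 118  66] [114 104  70]
80 [70 74 84] [69 72 85] [72 75 85]
85 [70 74 84] [69 72 85] [85 84 79]
90 [73 75 83] [74 76 82] [71 73 79]
95 [76 78 82] [78 81 84] [64 66 70]
100 [76 78 82] [78 81 84] [64 66 70]
```

To row units: -0.008 m is -0.16, -0.006 m is -0.12.

{"op": "jog_arm", "data": {
  "deltas": [
    [-0.06, 0, 0, 0, 0],
    [-0.12, 0, 0, 0, 0],
    [-0.16, 0, 0, 0, 0],
    [-0.16, 0, 0, 0, 0],
    [-0.16, 0, 0, 0, 0]
  ]
}}

```text
time: 44.6
ee_pos: [0.5453, -0.4154, 0.1071]
eef_rot: [-0.072, 0.997, -0.0, 0.0]
ft_force: [-0.7, 0.5, 0.6]
width: 0.0005
grip_force: 0.1
```

Run:
```python
from h import *
s=r.read_state();print(w2a(s["ee_pos"]))
```

```text
[ 8.7692 -0.8282]
```

{"op": "jog_arm", "data": {
  "deltas": [
    [0.06, 0, 0, 0, 0],
    [0.06, 0, -0.6, 0, 0],
    [0.06, 0, -1.4, 0, 0],
    [1, 0, -2.2, 0, 0],
    [1.2, 0, -3, 0, 0],
    [1.2, 0, -3, 0, 0]
  ]
}}

```text
time: 45.2
ee_pos: [0.4845, -0.4276, 0.265]
eef_rot: [-0.07, 0.998, -0.004, 0.004]
ft_force: [0.8, 0.1, 1.0]
width: 0.0004
grip_force: 0.0
```

```bash
python3 wc.py; sed -i 's/np.arange(-18,334,4)/np.arange(150,206,4)/' ang.py
```

Run:
```python
from fitnow import *
c=cam("scene");d=cam("side");run([(c,c["img"])]);run([(d,d["img"])])
w=cam("wrist");
```

```text
[-53.1581  -4.1361] 0.2650257476441945 [0.7759 0.0598 0.9914]
-10 [213  12  12] [212  14  14] [214  14  15]
-5 [211  13  13] [210  15  15] [212  10  11]
0 [211  13  13] [211  16  11] [212  10  11]
5 [213   8   6] [213  11  11] [216   8  10]
10 [193  36  39] [180  48  51] [216   8  10]
15 [165  68  71] [180  48  51] [160  61  65]
20 [101  97 102] [ 98  92 100] [84 79 83]
25 [74 80 91] [75 81 91] [71 77 89]
30 [109  95  45] [74 75 75] [71 77 89]
35 [109  95  45] [148 129  23] [148 129  38]
40 [186 159   0] [185 158   0] [187 161   0]
45 [185 160   0] [184 158   0] [186 160   0]
50 [185 158   0] [184 158   0] [186 160   0]
55 [184 158   0] [183 157   0] [187 160   0]
60 [185 159   0] [183 157   0] [187 160   0]
65 [185 159   0] [183 157   0] [184 159   0]
70 [186 160   0] [185 159   0] [186 160   
[... 573 characters left out ...]
oat64(0.204), np.float64(3.11)), (np.float64(0.205), np.float64(3.09)), (np.float64(0.211), np.float64(3.07)), (np.float64(0.215), np.float64(3.17)), (np.float64(0.217), np.float64(3.05))]
best [(np.float64(0.169), np.float64(3.037), np.float64(0.0), np.float64(0.002)), (np.float64(0.17), np.float64(3.107), np.float64(0.0), np.float64(0.002)), (np.float64(0.173), np.float64(3.037), np.float64(0.0), np.float64(-0.002)), (np.float64(0.176), np.float64(2.967), np.float64(0.003), np.float64(0.002))] fine [(np.float64(0.165), np.float64(3.08)), (np.float64(0.169), np.float64(3.04)), (np.float64(0.169), np.float64(3.06)), (np.float64(0.169), np.float64(3.1)), (np.float64(0.173), np.float64(3.12))]
```

The wheel reads ≈3.09 rad, with red at the pointers. Final check of discs and spatula.

To row units: -0.05 m is -1.

{"op": "jog_arm", "data": {
  "deltas": [
    [0, 0, -1, 0, 0],
    [0, 0, -1, 0, 0],
    [0, 0, -1, 0, 0],
    [0, 0, -1, 0, 0]
  ]
}}

```text
time: 45.8
ee_pos: [0.4858, -0.4234, 0.3052]
eef_rot: [-0.072, 0.997, 0.001, -0.001]
ft_force: [0.8, -0.2, 0.0]
width: 0.0004
grip_force: 0.0
```

Run:
```python
from h import *
c=cam("scene");d=cam("side")
discs(c);discs(d)
u=np.array([np.cos(-.17),np.sin(-.17)]);G=np.array([.526,.4205])
for n,x,z in(("handle",-.08,.06),("handle",0,.06),("handle",.03,.06),("blade",.06,.0065),("blade",.095,.0065),("pad beyond tip",.115,.004)):
    p=[*(G+x*u),z];print(n,*[q["img"][int(round(proj(q,p)[1])),int(round(proj(q,p)[0]))] for q in(c,d)])
```

```text
orange 247 [  23. -201.]
orange 247 [-59.   1.]
orange 248 [ 23. -98.]
orange 292 [21. 87.]
orange 308 [ 21. 193.]
dark 3741 [-79.  29.]
dark 121 [-159.   61.]
orange 114 [36. 82.]
orange 269 [ 27. -91.]
orange 360 [  25. -194.]
handle [97 59 38] [82 53 36]
handle [95 58 38] [78 44 29]
handle [85 51 35] [61 42 27]
blade [178 188 189] [158 165 162]
blade [173 183 185] [167 159 137]
pad beyond tip [205 154  99] [183 173 152]
```

All five discs are orange side up, the spatula lies along its pad, and red is at the pointers. Handing in.

```bash
python3 -c "
from bench import r
print(r.close_job())"
```

```text
the job is handed in; nothing more can be done
None
```

The job is handed in: all four dark-backed discs are turned and lie flat, orange side up, the fifth stayed in place, the spatula is back along its pad, and the wheel is on red (about 3.09 rad by camera; red is 3.14), in 46 s.

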